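Build up a gear cone on a splined gearbox shaft

TASK

Build up the gear cone of the lathe's feed gearbox on the splined shaft standing in the vise: take the plastic cap off the shaft and put it in the tray, then slide on every gear lying on the bench, largest at the bottom and smallest on top, each turned to find the master spline and down fully home. Slide the distance sleeve on top of them, then press down on it until the wave washer under the stack gives by at least half its 3 mm travel, to confirm that everything is seated, and let go. Leave the other things on the bench where they are.

Things in the scene. Friction and masses are not known exactly. Their poses are not given: they have to be found in the camera images.
- shaft: steel gearbox shaft fixed upright in the vise, at any turn. Origin: on its axis at bench height; z up. Flange 40 mm across, 65 mm up; then the wave washer; then five splines 72 degrees apart, ending 120 mm up. Core 20 mm, 28 mm over the splines. Four splines are 4 mm wide; the master spline, 10 mm wide, points along +x, so a gear goes on at one turn only
- vise: low blue drill-press vise clamping the shaft, fixed. Origin: bench height on the shaft's axis; its +x points away from its screw. It reaches 85 mm along +x and 116 mm along -x (screw and T-handle, 35 mm high), 60 mm to each side; the jaws are 50 mm high
- shaft_tip (a point): centre of the shaft's top end, 130 mm above the bench. Above the splines the shaft is a plain round pilot, 20 mm in diameter and 10 mm long, tapering to 12 mm over its last 4 mm
- seat (a point): centre of the top face of the wave washer (35 mm across), on which the lowest gear sits; 72 mm above the bench at rest, 58 mm below the shaft's tip. It moves down with the washer
- washer (a joint): compression of the wave washer in m: 0 at rest, 0.003 flat; it springs back. It starts to give at 9 N and is flat at 13.5 N. The weight of gears and sleeve alone does not move it; a push of 8 N on a fully loaded shaft brings it at least about half down, 15 N flattens it
- gear68_mid (a point): dark steel spur gear, 68 mm outside diameter over 32 teeth, 8 mm thick, flat on the bench; may be absent. Point: its centre, 4 mm above its underside; z is its axis. Bore fits the splines with 1 mm all round: 22 mm between slots, 30 mm over slot floors; four slots 6 mm wide, the master slot 12 mm wide along its +x, a white paint dot beside it. Both faces alike; grip across any diameter
- gear62_mid (a point): dark steel spur gear, 62 mm outside diameter over 29 teeth, 8 mm thick, flat on the bench; may be absent. Point: its centre, 4 mm above its underside; z is its axis. Bore fits the splines with 1 mm all round: 22 mm between slots, 30 mm over slot floors; four slots 6 mm wide, the master slot 12 mm wide along its +x, a white paint dot beside it. Both faces alike; grip across any diameter
- gear56_mid (a point): dark steel spur gear, 56 mm outside diameter over 26 teeth, 8 mm thick, flat on the bench; may be absent. Point: its centre, 4 mm above its underside; z is its axis. Bore fits the splines with 1 mm all round: 22 mm between slots, 30 mm over slot floors; four slots 6 mm wide, the master slot 12 mm wide along its +x, a white paint dot beside it. Both faces alike; grip across any diameter
- gear50_mid (a point): dark steel spur gear, 50 mm outside diameter over 23 teeth, 8 mm thick, flat on the bench; may be absent. Point: its centre, 4 mm above its underside; z is its axis. Bore fits the splines with 1 mm all round: 22 mm between slots, 30 mm over slot floors; four slots 6 mm wide, the master slot 12 mm wide along its +x, a white paint dot beside it. Both faces alike; grip across any diameter
- gear44_mid (a point): dark steel spur gear, 44 mm outside diameter over 20 teeth, 8 mm thick, flat on the bench; may be absent. Point: its centre, 4 mm above its underside; z is its axis. Bore fits the splines with 1 mm all round: 22 mm between slots, 30 mm over slot floors; four slots 6 mm wide, the master slot 12 mm wide along its +x, a white paint dot beside it. Both faces alike; grip across any diameter
- sleeve_mid (a point): plain bright steel distance sleeve, 36 mm outside diameter, 28 mm tall, standing on the bench. The point is its centre, 14 mm above its underside. Splined bore like the gears', master slot along +x with a small black dot beside it; the same at both ends. On a loaded shaft its upper end stands above the shaft's tip
- cap_mid (a point): black plastic protective cap over the end of the shaft: 40 mm diameter, 28 mm tall, closed on top (3 mm), open below, 33 mm inside; it sits loose on the shaft's tip, its closed top 133 mm above the bench. The point is its centre, 14 mm above its lower rim
- tray_in (a point): centre of the inner floor of an empty aluminium tray standing on the bench, 170 mm along its x, 130 mm along its y, walls 3 mm thick, 24 mm tall outside, floor 3 mm thick; fixed
- oil_bottle: yellow plastic oil bottle, 48 mm across, 130 mm tall; not part of the job
- grease_tin: low round tin, 68 mm across, 45 mm tall; not part of the job
- bearing: plain ball bearing without splines, 52 mm across, 15 mm thick, smooth outside; not part of the job
- screwdriver: screwdriver lying on the bench; not part of the job
- brush: small brush lying on the bench; not part of the job
- caliper: caliper with a black display, lying on the bench, 200 mm long; not part of the job
There are look-alikes about, which are no part of the job. What is shaped like the part that bears gear50_mid but pink is not meant.

How it is judged (in metres and radians):
On the way, in this order (a step that is already met when the one before it is completed fails the run):
1. every gear that is present is on the splines, fully home, largest at the bottom (horizontal distance between each of gear68_mid, gear62_mid, gear56_mid, gear50_mid, gear44_mid and shaft below 0.003 m and angle between the z axis of each of gear68_mid, gear62_mid, gear56_mid, gear50_mid, gear44_mid and the z axis of shaft, either way round below 0.06 rad and angle between the x axis of each of gear68_mid, gear62_mid, gear56_mid, gear50_mid, gear44_mid and the x axis of shaft, either way round below 0.2 rad and distance between gear68_mid and seat below 0.006 m and (distance between gear62_mid and seat below 0.006 m or distance between gear62_mid and gear68_mid below 0.01 m) and (distance between gear56_mid and seat below 0.006 m or distance between gear56_mid and gear68_mid below 0.01 m or distance between gear56_mid and gear62_mid below 0.01 m) and (distance between gear50_mid and seat below 0.006 m or distance between gear50_mid and gear68_mid below 0.01 m or distance between gear50_mid and gear62_mid below 0.01 m or distance between gear50_mid and gear56_mid below 0.01 m) and (distance between gear44_mid and seat below 0.006 m or distance between gear44_mid and gear68_mid below 0.01 m or distance between gear44_mid and gear62_mid below 0.01 m or distance between gear44_mid and gear56_mid below 0.01 m or distance between gear44_mid and gear50_mid below 0.01 m)), for 0.2 s.
2. the sleeve is on the splines on top of the gears, and is pressed down so that the wave washer gives by at least 1.5 mm (all of step 1 and horizontal distance between sleeve_mid and shaft below 0.003 m and angle between the z axis of sleeve_mid and the z axis of shaft, either way round below 0.06 rad and angle between the x axis of sleeve_mid and the x axis of shaft, either way round below 0.2 rad and (distance between sleeve_mid and gear68_mid below 0.02 m or distance between sleeve_mid and gear62_mid below 0.02 m or distance between sleeve_mid and gear56_mid below 0.02 m or distance between sleeve_mid and gear50_mid below 0.02 m or distance between sleeve_mid and gear44_mid below 0.02 m) and value of joint washer above 0.0015 m), for 0.1 s.
At the end, for the whole second after the job is handed in: Every gear present is on the splines, largest at the bottom, each resting on the washer or the next larger gear (axis within 3 mm of the shaft's, gaps at most 2 mm); the sleeve likewise rests on the top gear; the cap lies in the tray; everything is let go (all of step 1 and horizontal distance between sleeve_mid and shaft below 0.003 m and angle between the z axis of sleeve_mid and the z axis of shaft, either way round below 0.06 rad and angle between the x axis of sleeve_mid and the x axis of shaft, either way round below 0.2 rad and (distance between sleeve_mid and gear68_mid below 0.02 m or distance between sleeve_mid and gear62_mid below 0.02 m or distance between sleeve_mid and gear56_mid below 0.02 m or distance between sleeve_mid and gear50_mid below 0.02 m or distance between sleeve_mid and gear44_mid below 0.02 m) and x of cap_mid in the frame of tray_in between -0.082 and 0.082 m and y of cap_mid in the frame of tray_in between -0.062 and 0.062 m and z of cap_mid in the frame of tray_in below 0.026 m); the robot touches nothing.
It fails at once if one of the things that are not part of the job is shifted by more than 4 cm (distance of any of oil_bottle, grease_tin, bearing, screwdriver, brush, caliper from where it was at the start of the episode above 0.04 m).
Of gear68, gear62, gear56, gear50, gear44 only 4 to 5 are there at a start; the rules pass over those that are not, and their reading is None.
At some moment in a run one of gear68, gear62, gear56, gear50, gear44, sleeve may be knocked a few centimetres aside while the robot is not near it.
Once in a run the grip may slacken for a moment while it holds something.
It also fails if it takes over 210 s, if anything falls off the work surface, if the arm or the gripper's body presses on something with over 40 N, if the wrist force passes 120 N, or if a joint passes its speed limit or range.

ROBOT

A 6-joint arm with a two-finger parallel gripper is mounted at the origin on the work surface. World frame = base frame: x ahead of the robot, y to its left, z up, the work surface at z = 0. Lengths are in m, angles in degrees, forces in N, time in s.
With the tool pointing down it reaches from about 0.325 to 0.9 m from the base axis. Payload 3.5 kg.
Tool frame: the origin (TCP) lies midway between the tips of the shut fingers; the grasp point (between the pads) lies 19 mm behind it; z points along the fingers, y is the line along which they close (so a half turn about z gives the same grasp; the last joint's range is limited). The gripper opens to 85 mm and grips with 20 to 120 N. Pads are 22 mm wide; open, the fingers measure 114 mm over their backs; the gripper's body (76 mm by 85 mm) begins 54 mm behind the grasp point. The pads swing forward as they close: fully open they stand 13 mm farther back than shut.
Start: joints at [-72.101, 15.837, -1.513, 72.651, 0, 84.076], TCP at [0.252, -0.572, 0.231] pointing down, gripper open.
Joint ranges: [-178.77, 178.77], [-48.84, 107.48], [-61.69, 71.31], [-111.58, 123.2], [-90, 87.43], [-180, 180]. Speed limits (degrees/s): [147.25, 147.25, 180, 180, 180, 180].

INTERFACE

Orientations are given as [roll, pitch, yaw] about the fixed x, y, z axes, in that order (R = Rz(yaw) Ry(pitch) Rx(roll)).
In Python, from station import bot gives the robot as it stands.
- The arm moves only by the tool servo_tool, never from a script. Its argument "moves" is a list that holds one entry, the list of rows, each a list of 7 numbers: the shift along the tool's x, y, z normalised to -1 to 1, where 1 is 0.1 m, then the turn, a rotation vector about the tool's x, y, z normalised to -1 to 1, where 1 is 0.5 rad, then the closure in counts, from 0 (fully open) to 255 (shut). A call has 1 to 12 rows; each row is the pose to reach, as a shift and turn from the pose commanded when the call began, along the tool's axes at that moment; what a row does not reach only later rows make up. A row lasts 1/10 s, in which the tool goes at most 50 mm and 8.59 degrees, less where a joint would pass 70% of its speed; a pose out of reach is approached as far as the arm can. A call with a number of a shift or a turn outside -1 to 1 is refused whole. A call with a gripper value outside its range is refused whole. The fingers move at their own pace and stop on an object; "squeeze" is the grip in N (left out, the last holds). Time passes only in rows, so rows that repeat a pose let the fingers close. It gives the time, the measured TCP pose, the force, the opening and the grip force at its end, in the units of the state.
- bot.state(): the state, without advancing time (a new reading comes with each control period).
- bot.read_camera(name): name is "scene" or "top" or "wrist"; returns the picture (384x512x3 uint8, red, green, blue); there is no depth.
- bot.camera_info(name): a dict with "K" (3x3 intrinsics, pixels), "position" and "attitude" of the camera in the world; the wrist camera has in their place "hand_eye" (4x4, takes a point from camera to tool coordinates, whose origin is the TCP and whose axes are the flange's). Camera axes: x right, y down, z forward; pixel columns grow to the right and rows downward; lengths in m; the calibration is good to about 2 mm. A picture is of the moment at which its call begins: read the wrist's pose just before it. camera_info takes no time and is no camera call.
- bot.sign_off(): hands the job in; it is judged then, once.
The state is a dict: "time_s": time; "joint_pos": joint angles; "joint_velocities": joint speeds; "joint_efforts": joint torques, N m; "tcp_pos": TCP position; "orientation": TCP orientation; "ft_force": force on the tool from outside, world axes, zero at the start; "torque": the same for the moment, N m; "finger_gap": finger opening in m; "grip_force": force on a finger pad.
Only numpy, scipy, OpenCV 4.12 (cv2) and the standard library are available. Lean on these libraries where they do the work, as an engineer would, in place of code of your own. Each camera call takes 0.05 s, during which the arm holds its last target. There are 200 camera calls.

## Working session

There is one attempt and no reset: what is moved stays moved. The work goes in short steps, Python scripts to look and compute and a tool call to move; the robot and the scene stay as the last step left them, time stands still between calls to the robot, and variables do not carry over. Pictures are saved under pics/ and viewed, at most 14 in all, crops included, and the job is handed in when it is done.

Besides the shell and the picture viewer there is one more tool, called as name(argument=value, ...), one argument or row to a line, values as JSON. servo_tool: Moves the arm, as the interface text tells. Its arguments: {"type":"object","properties":{"moves":{"type":"array"},"squeeze":{"type":"number"}},"required":["moves"]}

```bash
ls; mkdir -p pics; python3 - <<'E'
from station import bot
import cv2,numpy as np
for n in ("scene","top"):
    im=bot.read_camera(n); cv2.imwrite(f"pics/{n}0.png",im[:,:,::-1]); 
    i=bot.camera_info(n); print(n,i)
print(bot.camera_info("wrist")); print(bot.state())
E
```

```text
pics
scene {'K': array([[439.32616935,   0.        , 251.5345582 ],
       [  0.        , 439.32616935, 197.85274751],
       [  0.        ,   0.        ,   1.        ]]), 'position': array([1.10466978, 0.60624982, 0.72408787]), 'attitude': array([-125.87553076,    1.25307229,  137.78217327])}
top {'K': array([[366.44068207,   0.        , 257.29068714],
       [  0.        , 366.44068207, 188.37032516],
       [  0.        ,   0.        ,   1.        ]]), 'position': array([ 0.44505869, -0.03301327,  1.09487847]), 'attitude': array([-175.442082  ,    0.86104281,  -89.02324017])}
{'K': array([[279.33145266,   0.        , 255.45840801],
       [  0.        , 279.33145266, 195.29496209],
       [  0.        ,   0.        ,   1.        ]]), 'hand_eye': array([[ 3.53549511e-04, -9.53816822e-01, -3.00388658e-01,
         7.61501254e-02],
       [ 9.99999908e-01,  4.10545386e-04, -1.26621350e-04,
        -1.48642910e-05],
       [ 2.44096751e-04, -3.00388585e-01,  9.53816879e-01,
        -1.42832962e-01],
       [ 0.00000000e+00,  0.00000000e+00,  0.00000000e+00,
         1.00000000e+00]])}
{'time_s': 0.1, 'joint_pos': array([-7.20999035e+01,  1.58766723e+01, -1.58824388e+00,  7.26534921e+01,
        2.72729035e-04,  8.40750199e+01]), 'joint_velocities': array([ 0.0032958 ,  0.00070531,  0.15914912,  0.01667202, -0.09816287,
       -0.0106223 ]), 'joint_efforts': array([-1.58310550e-04, -4.46708250e+01,  2.96128750e+01,  8.42477486e-03,
       -1.11370671e-04,  4.87398665e-06]), 'tcp_pos': array([ 0.25223321, -0.57106718,  0.23025582]), 'orientation': array([-1.79882252e+02, -1.24941027e-02,  2.38250635e+01]), 'ft_force': array([ 1.15404191, -0.6717634 , -0.37305532]), 'torque': array([ 0.01153057,  0.0019602 , -0.01381377]), 'grip_force': 0.0, 'finger_gap': 0.08542851363003966}
```

View pics/scene0.png

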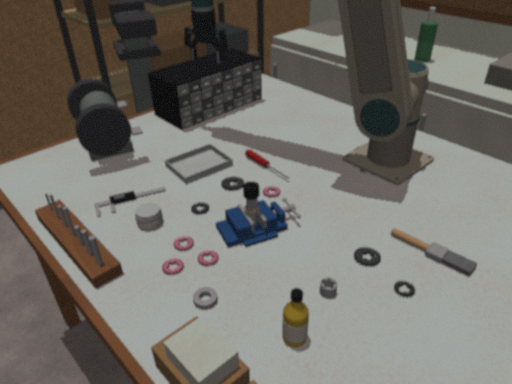

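View pics/top0.png

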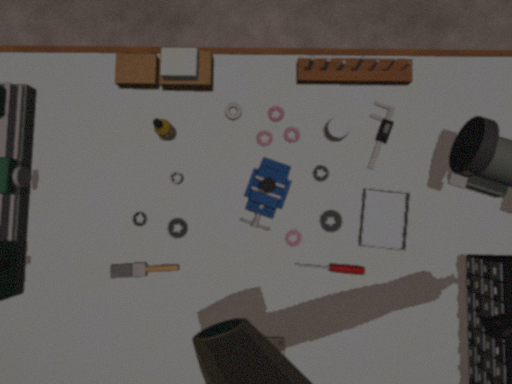

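The top view shows four dark gears at (140,218), (177,228), (320,173) and (331,220). The pink look-alike rings are at (276,114), (264,138), (292,135) and (293,238), and the bearing is at (233,112). The bright sleeve is at (177,178), the vise with its cap at (268,185), and the tray at (384,219). The scene view agrees.

Next I'll write the helpers and get coarse positions from the two views.

```bash
cat > h.py <<'E'
from station import bot
import cv2,numpy as np
from scipy.spatial.transform import Rotation as R
def rot(a): return R.from_euler('xyz',a,degrees=True).as_matrix()
def cam(n,s=None):
    i=bot.camera_info(n)
    if n!='wrist': return i['K'],rot(i['attitude']),np.array(i['position'])
    s=s or bot.state(); T=rot(s['orientation']); H=i['hand_eye']
    return i['K'],T@H[:3,:3],T@H[:3,3]+s['tcp_pos']
def ray(c,uv):
    K,A,p=c; d=A@np.linalg.inv(K)@np.array([uv[0],uv[1],1.]); return p,d/np.linalg.norm(d)
def onz(c,uv,z):
    p,d=ray(c,uv); return p+d*(z-p[2])/d[2]
def proj(c,X):
    K,A,p=c; q=K@(A.T@(np.array(X)-p)); return q[:2]/q[2]
def tri(c1,u1,c2,u2):
    p,d=ray(c1,u1);q,e=ray(c2,u2)
    t=np.linalg.lstsq(np.c_[d,-e],q-p,rcond=None)[0]
    a,b=p+d*t[0],q+e*t[1]; return (a+b)/2,np.linalg.norm(a-b)
def shot(name):
    s=bot.state(); im=bot.read_camera('wrist')[:,:,::-1].copy(); cv2.imwrite(f'pics/{name}.png',im)
    return im,cam('wrist',s),s
def delta(s,target,yaw=None):
    "shift in tool axes (units of 0.1 m) to bring TCP to target; turn about z in 0.5rad units"
    T=rot(s['orientation']); d=T.T@(np.array(target)-s['tcp_pos'])/0.1
    if yaw is None: return d.round(3)
    # tool down: world yaw decrease = +tool z turn
    w=R.from_matrix(T.T@rot([180,0,yaw])).as_rotvec()/0.5
    return d.round(3),w.round(3)
E
python3 - <<'E'
from h import *
t=cam('top');sc=cam('scene')
P={'gA':(140,218,.004),'gB':(177,228,.004),'gC':(320.5,173,.004),'gD':(331,220.5,.004),'sleeve':(177,178,.028),'cap':(268,185,.133),'tray':(384,219,.01),'bear':(233,112,.01),'pink':(293,238,0),'oil':(163,128,.1)}
for k,(u,v,z) in P.items():
    X=onz(t,(u,v),z); print(k,X.round(3),'scene px',proj(sc,X).round(0), 'r',np.hypot(*X[:2]).round(3))
S={'gA':(404.5,289),'gB':(367.5,257),'gC':(200.5,208),'gD':(233,183),'sleeve':(328,283),'cap':(251,187)}
for k in S: print(k,[x if np.isscalar(x) else x.round(3) for x in tri(t,P[k][:2],sc,S[k])])
im=cv2.imread('pics/top0.png')
hsv=cv2.cvtColor(im,cv2.COLOR_BGR2HSV)
m=((hsv[...,2]<70)&(hsv[...,1]<110)).astype(np.uint8)
for k in('gA','gB','gC','gD'):
    u,v,_=P[k];u=int(u);v=int(v);w=m[v-16:v+17,u-16:u+17]; n,l,st,c=cv2.connectedComponentsWithStats(w)
    print(k,[(st[i].tolist(),c[i].round(1).tolist()) for i in range(1,n) if st[i,4]>30])
print(hsv[200:240:4,331].tolist())
E
```

```text
gA [0.438 0.333 0.004] scene px [403. 289.] r 0.55
gB [0.41  0.221 0.004] scene px [368. 257.] r 0.466
gC [ 0.581 -0.203  0.004] scene px [200. 208.] r 0.615
gD [ 0.44  -0.235  0.004] scene px [232. 183.] r 0.499
sleeve [0.557 0.221 0.028] scene px [328. 282.] r 0.599
cap [ 0.531 -0.045  0.133] scene px [252. 185.] r 0.533
tray [ 0.447 -0.389  0.01 ] scene px [199. 163.] r 0.592
bear [0.762 0.062 0.01 ] scene px [206. 296.] r 0.764
pink [ 0.386 -0.123  0.   ] scene px [272. 193.] r 0.406
oil [0.688 0.247 0.1  ] scene px [296. 298.] r 0.731
gA [array([0.437, 0.334, 0.005]), np.float64(0.0027823605258387347)]
gB [array([0.41 , 0.221, 0.004]), np.float64(0.00033433295670466065)]
gC [array([ 0.58 , -0.203,  0.005]), np.float64(0.001271672568368177)]
gD [array([ 0.439, -0.233,  0.006]), np.float64(0.0024552491669331275)]
sleeve [array([0.557, 0.222, 0.024]), np.float64(0.0006390987371717558)]
cap [array([ 0.532, -0.046,  0.129]), np.float64(0.0011333975525206123)]
gA [([9, 11, 13, 13, 71], [15.2, 17.1])]
gB [([7, 7, 19, 19, 209], [16.4, 15.6])]
gC [([9, 9, 15, 15, 103], [16.1, 15.9])]
gD [([5, 6, 21, 21, 268], [15.6, 16.5])]
[[30, 4, 114], [15, 4, 117], [8, 9, 109], [18, 25, 51], [0, 11, 68], [15, 9, 117], [0, 5, 99], [120, 5, 47], [25, 16, 93], [24, 11, 113]]
```

Both views agree, so these are the positions and heights I'll use. Gears run largest to smallest D (331,220), B (177,228), C (320,173), A (140,218). I'm heading for the shaft and will look at gear D on the way.

servo_tool(
  moves=[
    [[0.5, -0.4, 0.05, 0, 0, 0, 0], [1.0, -0.77, 0.1, 0, 0, 0, 0], [1.0, -0.77, 0.1, 0, 0, 0, 0], [1.0, -0.77, 0.1, 0, 0, 0, 0]],
  ],
)

```text
time_s: 0.5
tcp_pos: [0.3136, -0.4569, 0.2203]
orientation: [-179.8, -0.0, 24.0]
ft_force: [0.4, -0.1, 0.9]
finger_gap: 0.0853
grip_force: 0.0
```

servo_tool(
  moves=[
    [[0.5, -0.4, 0.05, 0, 0, 0, 0], [1.0, -0.77, 0.1, 0, 0, 0, 0], [1.0, -0.77, 0.1, 0, 0, 0, 0]],
  ],
)

```text
time_s: 0.8
tcp_pos: [0.3735, -0.3478, 0.2107]
orientation: [-179.9, -0.0, 23.9]
ft_force: [0.2, 0.3, 0.4]
finger_gap: 0.0856
grip_force: 0.0
```

servo_tool(
  moves=[
    [[0.5, -0.4, 0.05, 0, 0, 0, 0], [1.0, -0.77, 0.1, 0, 0, 0, 0], [1.0, -0.77, 0.1, 0, 0, 0, 0], [1.0, -0.77, 0.1, 0, 0, 0, 0]],
  ],
)

```text
time_s: 1.2
tcp_pos: [0.4343, -0.237, 0.2007]
orientation: [-179.9, 0.0, 24.1]
ft_force: [-1.0, -0.1, -0.5]
finger_gap: 0.0852
grip_force: 0.0
```

```bash
python3 - <<'E'
from h import *
im,c,s=shot('w1'); print(s['time_s'],s['tcp_pos'],s['orientation'])
for k,X in dict(D=(.44,-.235,.008),C=(.581,-.203,.008),tray=(.447,-.389,.003),pink=(.386,-.123,.004)).items(): print(k,proj(c,X).round())
E
```

```text
1.2 [ 0.43428689 -0.23703098  0.20074651] [-1.79930013e+02  8.58502273e-03  2.40621081e+01]
D [256. 167.]
C [283.  37.]
tray [367. 209.]
pink [156. 170.]
```

View pics/w1.png

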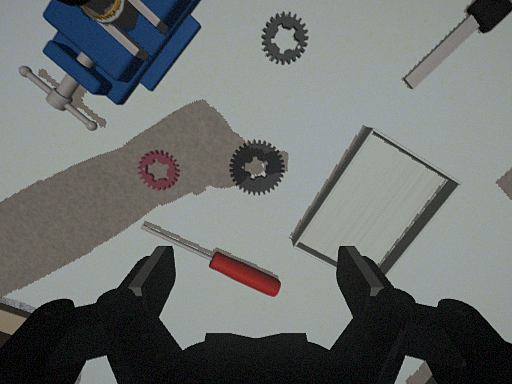

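Wrist view: gear D is at (257,166), gear C at (285,38), the pink ring at (158,170), the tray at (376,205), and the vise is at top left. Moving over to the cap.

servo_tool(
  moves=[
    [[0.4, -0.4, -0.2, 0, 0, 0, 0], [0.66, -0.62, -0.25, 0, 0, 0, 0], [0.66, -0.62, -0.25, 0, 0, 0, 0]],
  ],
)

```text
time_s: 1.55
tcp_pos: [0.471, -0.1547, 0.228]
orientation: [179.9, -0.2, 24.0]
ft_force: [0.1, -1.2, -0.2]
finger_gap: 0.0853
grip_force: 0.0
```

servo_tool(
  moves=[
    [[0.4, -0.4, -0.2, 0, 0, 0, 0], [0.66, -0.62, -0.25, 0, 0, 0, 0], [0.66, -0.62, -0.25, 0, 0, 0, 0], [0.66, -0.62, -0.25, 0, 0, 0, 0]],
  ],
)

```text
time_s: 1.95
tcp_pos: [0.5046, -0.0736, 0.2513]
orientation: [179.9, 0.0, 23.8]
ft_force: [-0.9, 0.1, 0.2]
finger_gap: 0.0853
grip_force: 0.0
```

```bash
python3 - <<'E'
from h import *
im,c,s=shot('w2'); print(s['time_s'],s['tcp_pos'],s['orientation'])
print(proj(c,(.532,-.045,.133)))
E
```

```text
1.95 [ 0.50456377 -0.073641    0.25131949] [1.79936409e+02 2.48108383e-02 2.38350005e+01]
[239.20708829 151.57517775]
```

View pics/w2.png

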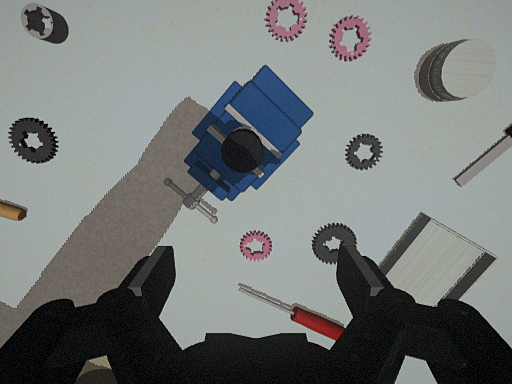

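The cap's top is a dark disc near (242,149). Gears D (333,243), C (364,152) and B (34,141) and the sleeve (40,20) are also in view.

```bash
python3 - <<'E'
from h import *
im=cv2.imread('pics/w2.png'); s=bot.state(); c=cam('wrist',s)
g=im[115:185,205:280].max(2); m=(g<50).astype(np.uint8)
n,l,st,ce=cv2.connectedComponentsWithStats(m); i=1+st[1:,4].argmax()
cn=max(cv2.findContours((l==i).astype(np.uint8),0,2)[0],key=cv2.contourArea)
(x,y),r=cv2.minEnclosingCircle(cn); e=cv2.fitEllipse(cn); print(st[i],ce[i]+[205,115],(x+205,y+115),r,e)
X=onz(c,(e[0][0]+205,e[0][1]+115),.133); print(X,delta(s,[X[0],X[1],.15]))
E
```

```text
[  16   14   43   44 1465] [241.73720137 150.73242321] (241.5585594177246, 150.53153228759766) 22.14743423461914 ((36.76625061035156, 35.77751922607422), (41.603492736816406, 43.10761642456055), 2.317648410797119)
[ 0.53307079 -0.0472576   0.133     ] [ 0.375 -0.128  1.009]
```

servo_tool(
  moves=[
    [[0.37, -0.13, 0.4, 0, 0, 0, 0], [0.37, -0.13, 0.8, 0, 0, 0, 0], [0.37, -0.13, 1.0, 0, 0, 0, 0], [0.37, -0.13, 1.0, 0, 0, 0, 0]],
  ],
)

```text
time_s: 2.4
tcp_pos: [0.5287, -0.0468, 0.1468]
orientation: [-179.7, 0.5, 23.7]
ft_force: [0.1, -0.3, 0.3]
finger_gap: 0.0852
grip_force: 0.0
```

servo_tool(
  moves=[
    [[0, 0, 0.25, 0, 0, 0, 0], [0, 0, 0.48, 0, 0, 0, 0], [0, 0, 0.48, 0, 0, 0, 120], [0, 0, 0.48, 0, 0, 0, 255], [0, 0, 0.48, 0, 0, 0, 255], [0, 0, 0.48, 0, 0, 0, 255], [0, 0, 0.48, 0, 0, 0, 255], [0, 0, 0.48, 0, 0, 0, 255], [0, 0, 0.48, 0, 0, 0, 255]],
  ],
  squeeze=35,
)

```text
time_s: 3.3
tcp_pos: [0.5344, -0.0465, 0.1055]
orientation: [179.8, -0.1, 23.8]
ft_force: [-2.0, -1.9, 6.3]
finger_gap: 0.0394
grip_force: 35.4
```

servo_tool(
  moves=[
    [[0, 0, -0.2, 0, 0, 0, 255], [0, 0, -0.5, 0, 0, 0, 255], [0, 0, -1.0, 0, 0, 0, 255], [0, 0, -1.0, 0, 0, 0, 255], [0, 0, -1.0, 0, 0, 0, 255]],
  ],
)

```text
time_s: 3.8
tcp_pos: [0.5344, -0.0458, 0.2056]
orientation: [179.8, -0.2, 23.8]
ft_force: [-0.3, 0.4, -0.5]
finger_gap: 0.0389
grip_force: 36.3
```

```bash
python3 - <<'E'
from h import *
s=bot.state(); print(s['time_s'],s['tcp_pos'],s['orientation'],delta(s,[.447,-.389,.15]))
E
```

```text
3.8 [ 0.53444169 -0.04583499  0.20561793] [179.84183342  -0.23366415  23.83985722] [-2.189  2.784  0.555]
```

servo_tool(
  moves=[
    [[-0.3, 0.4, 0, 0, 0, 0, 255], [-0.73, 0.93, 0, 0, 0, 0, 255], [-0.73, 0.93, 0, 0, 0, 0, 255], [-0.73, 0.93, 0, 0, 0, 0, 255]],
  ],
)

```text
time_s: 4.2
tcp_pos: [0.502, -0.1618, 0.2017]
orientation: [-179.9, 0.1, 23.6]
ft_force: [0.8, 1.3, -0.3]
finger_gap: 0.0388
grip_force: 36.3
```

servo_tool(
  moves=[
    [[-0.3, 0.4, 0, 0, 0, 0, 255], [-0.73, 0.93, 0, 0, 0, 0, 255], [-0.73, 0.93, 0, 0, 0, 0, 255]],
  ],
)

```text
time_s: 4.5
tcp_pos: [0.4736, -0.2766, 0.2022]
orientation: [-180.0, 0.1, 23.7]
ft_force: [0.1, 0.6, 0.1]
finger_gap: 0.0389
grip_force: 36.3
```

servo_tool(
  moves=[
    [[-0.3, 0.4, 0.3, 0, 0, 0, 255], [-0.73, 0.93, 0.7, 0, 0, 0, 255], [-0.73, 0.93, 1.0, 0, 0, 0, 255], [-0.73, 0.93, 1.0, 0, 0, 0, 255], [-0.73, 0.93, 1.0, 0, 0, 0, 255]],
  ],
)

```text
time_s: 5.0
tcp_pos: [0.4436, -0.3872, 0.1003]
orientation: [-179.6, 0.1, 23.8]
ft_force: [0.3, 0.7, 0.3]
finger_gap: 0.039
grip_force: 36.2
```

servo_tool(
  moves=[
    [[0, 0, 0.5, 0, 0, 0, 255], [0, 0, 0.8, 0, 0, 0, 255], [0, 0, 0.96, 0, 0, 0, 255], [0, 0, 0.96, 0, 0, 0, 255], [0, 0, 0.96, 0, 0, 0, 255], [0, 0, 0.96, 0, 0, 0, 0], [0, 0, 0.96, 0, 0, 0, 0], [0, 0, 0.96, 0, 0, 0, 0], [0, 0, 0.96, 0, 0, 0, 0], [0, 0, 0.96, 0, 0, 0, 0]],
  ],
)

```text
time_s: 6.0
tcp_pos: [0.4453, -0.3895, 0.0076]
orientation: [180.0, -0.0, 23.8]
ft_force: [0.5, 0.4, 0.3]
finger_gap: 0.0855
grip_force: 0.0
```

servo_tool(
  moves=[
    [[0, 0, -0.3, 0, 0, 0, 0], [0, 0, -0.8, 0, 0, 0, 0], [0, 0, -1.0, 0, 0, 0, 0], [0, 0, -1.0, 0, 0, 0, 0]],
  ],
)

```text
time_s: 6.4
tcp_pos: [0.4476, -0.3921, 0.1118]
orientation: [179.5, -0.2, 23.8]
ft_force: [0.5, -0.3, 0.0]
finger_gap: 0.0854
grip_force: 0.0
```

servo_tool(
  moves=[
    [[0.4, -0.4, -0.6, 0, 0, 0, 0], [0.73, -0.93, -1.0, 0, 0, 0, 0], [0.73, -0.93, -1.0, 0, 0, 0, 0]],
  ],
)

```text
time_s: 6.7
tcp_pos: [0.4729, -0.2778, 0.2035]
orientation: [-179.9, 0.1, 23.7]
ft_force: [1.2, -0.3, -0.1]
finger_gap: 0.0856
grip_force: 0.0
```

servo_tool(
  moves=[
    [[0.4, -0.4, 0, 0, 0, 0, 0], [0.73, -0.93, 0, 0, 0, 0, 0], [0.73, -0.93, 0, 0, 0, 0, 0]],
  ],
)

```text
time_s: 7.0
tcp_pos: [0.502, -0.1606, 0.2028]
orientation: [-179.8, 0.1, 24.0]
ft_force: [0.8, -0.9, -0.2]
finger_gap: 0.0852
grip_force: 0.0
```

servo_tool(
  moves=[
    [[0.2, -0.4, 0, 0, 0, 0, 0], [0.36, -0.84, 0, 0, 0, 0, 0], [0.36, -0.84, 0, 0, 0, 0, 0], [0.36, -0.84, 0, 0, 0, 0, 0]],
  ],
)

```text
time_s: 7.4
tcp_pos: [0.5009, -0.0722, 0.2028]
orientation: [-180.0, 0.1, 24.0]
ft_force: [0.5, -0.0, 0.3]
finger_gap: 0.0855
grip_force: 0.0
```

```bash
python3 - <<'E'
from h import *
im,c,s=shot('w3'); print(s['time_s'],s['tcp_pos'],s['orientation'])
u=proj(c,(.533,-.047,.13)); print(u)
x,y=u.round().astype(int); a=cv2.resize(im[max(y-40,0):y+40,x-50:x+50],None,fx=4,fy=4,interpolation=cv2.INTER_CUBIC)
b=cv2.resize(im[:,150:],None,fx=.9,fy=.9)
H=max(a.shape[0],b.shape[0]); P=lambda q:cv2.copyMakeBorder(q,0,H-q.shape[0],0,0,0)
cv2.imwrite('pics/w3c.png',np.hstack([P(a),P(b)])); print(max(y-40,0),x-50)
E
```

```text
7.4 [ 0.50092783 -0.07221156  0.20278716] [-1.79952496e+02  1.00861663e-01  2.39563410e+01]
[242.68584451 156.6457018 ]
117 193
```

View pics/w3c.png

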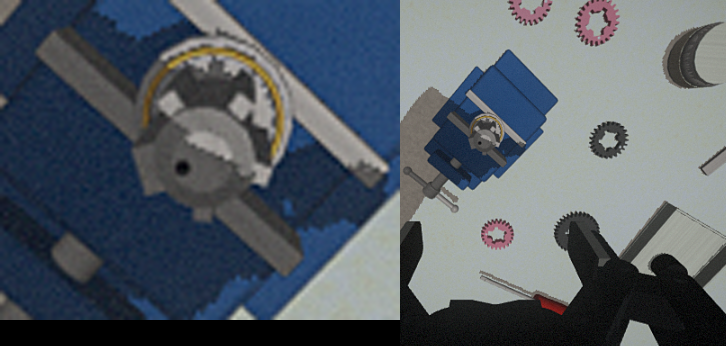

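The cap is in the tray. The shaft tip shows near px (244,157), the master spline points to the left in the image, and a black dot on the tip face is on the same side. Taking a closer look at the shaft.

servo_tool(
  moves=[
    [[0.1, -0.1, 0.3, 0, 0, 0, 0], [0.1, -0.1, 0.43, 0, 0, 0, 0], [0.1, -0.1, 0.43, 0, 0, 0, 0], [0.1, -0.1, 0.43, 0, 0, 0, 0]],
  ],
)

```text
time_s: 7.85
tcp_pos: [0.5065, -0.0611, 0.1607]
orientation: [-180.0, 0.1, 23.7]
ft_force: [-0.1, -0.4, 0.1]
finger_gap: 0.0853
grip_force: 0.0
```

```bash
python3 - <<'E'
from h import *
im,c,s=shot('w4'); print(s['time_s'],s['tcp_pos'],s['orientation'])
u=proj(c,(.533,-.047,.13)); print(u)
x,y=u.round().astype(int); y0=max(y-50,0); a=cv2.resize(im[y0:y0+100,x-60:x+60],None,fx=5,fy=5,interpolation=cv2.INTER_CUBIC)
cv2.imwrite('pics/w4c.png',a); print(x-60,y0)
E
```

```text
7.85 [ 0.50653329 -0.06108548  0.16073124] [-1.79977570e+02  6.13207118e-02  2.37377033e+01]
[252.05127674 182.77167323]
192 133
```

View pics/w4c.png

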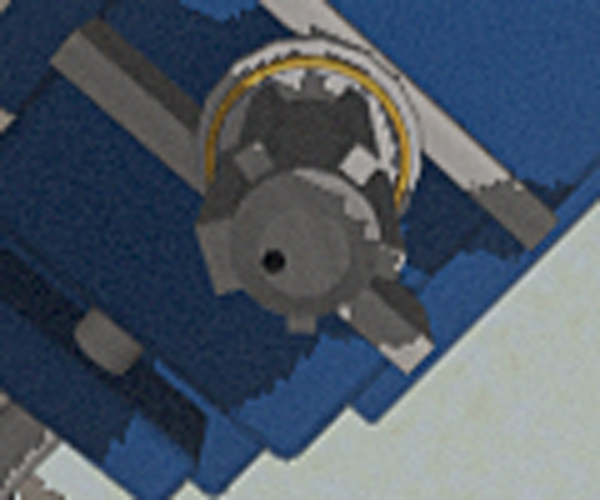

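```bash
python3 - <<'E'
from h import *
s=bot.state(); c=cam('wrist',s); T=lambda x,y:(192+(x+.5)/5-.5,133+(y+.5)/5-.5)
t=onz(c,T(304,250),.13); p=onz(c,T(305,243),.126); print('tip',t,'pilot',p)
ang=lambda a,b:np.degrees(np.arctan2(b[1]-a[1],b[0]-a[0]))
d=onz(c,T(273,262),.13); print('dot',ang(t,d))
a0=(t+p)/2; 
for (x,y),k in zip([(209,258),(302,332),(403,258),(368,150),(247,145)],range(5)):
    q=onz(c,T(x,y),.12); print(np.hypot(*(q-a0)[:2]),(ang(a0,q)+72*k*0)%360)
# gears: two wrist views w1 (pose) and w2
poses={'w1':([0.43428689,-0.23703098,0.20074651],[-179.93,0.0086,24.062]),'w2':([0.50456377,-0.073641,0.25131949],[179.936,.0248,23.835])}
def gear(w,u,v,h=30):
    im=cv2.imread(f'pics/{w}.png'); P=poses[w]; c=cam('wrist',dict(tcp_pos=np.array(P[0]),orientation=P[1]))
    g=im[v-h:v+h,u-h:u+h].max(2); m=(g<75).astype(np.uint8); n,l,st,ce=cv2.connectedComponentsWithStats(m); i=l[h-20:h+20,h-20:h+20]; i=np.bincount(i[i>0]).argmax()
    cn=max(cv2.findContours((l==i).astype(np.uint8),0,1)[0],key=cv2.contourArea); (x,y),r=cv2.minEnclosingCircle(cn)
    x+=u-h;y+=v-h; X=onz(c,(x,y),.006); Y=onz(c,(x+r,y),.006); return (x,y),c,X,2*np.hypot(*(Y-X)[:2])
for n,a,b in(('D',(257,166),None),('C',(285,38),(364,152)),('B',None,(34,141))):
    r=[gear(w,*q) for w,q in(('w1',a),('w2',b)) if q]
    for x in r: print(n,x[2].round(4),'dia',round(x[3],4))
    if len(r)>1: print(tri(r[0][1],r[0][0],r[1][1],r[1][0]))
E
```

```text
tip [ 0.53367814 -0.04723665  0.13      ] pilot [ 0.53361488 -0.04736331  0.126     ]
dot 135.54182835639853
0.013655163665560648 129.61154231500498
0.014378414284717965 201.8807448190908
0.013873981221648013 278.1675224156174
0.014004557053835732 346.77565326007937
0.014142625066502339 56.76898118232685
D [ 0.4399 -0.2356  0.006 ] dia 0.0681
C [ 0.5815 -0.2053  0.006 ] dia 0.0565
C [ 0.5823 -0.2026  0.006 ] dia 0.0528
(array([ 5.82618642e-01, -2.05132916e-01,  1.99275791e-04]), np.float64(0.0005053464763253105))
B [0.4125 0.2184 0.006 ] dia 0.0718
```

servo_tool(
  moves=[
    [[-0.3, 0.3, -0.1, 0, 0, 0, 0], [-0.65, 0.66, -0.1, 0, 0, 0, 0], [-0.65, 0.66, -0.1, 0, 0, 0, 0]],
  ],
)

```text
time_s: 8.2
tcp_pos: [0.4739, -0.1519, 0.1728]
orientation: [179.7, -0.1, 23.4]
ft_force: [0.8, 1.5, -0.2]
finger_gap: 0.0854
grip_force: 0.0
```

servo_tool(
  moves=[
    [[-0.3, 0.3, 0.2, 0, 0, 0, 0], [-0.65, 0.66, 0.4, 0, 0, 0, 0], [-0.65, 0.66, 0.5, 0, 0, 0, 0], [-0.65, 0.66, 0.5, 0, 0, 0, 0]],
  ],
)

```text
time_s: 8.6
tcp_pos: [0.4401, -0.2335, 0.1199]
orientation: [-179.9, 0.0, 23.7]
ft_force: [-0.3, 1.2, 0.1]
finger_gap: 0.0857
grip_force: 0.0
```

```bash
cat >> h.py <<'E'
def gearlook(name,z=.008,guess=None,fs=.9):
    "look, find gear bore centre, outer circle, and master slot angle; returns crop"
    im,c,s=shot(name); u0=proj(c,guess if guess is not None else [*s['tcp_pos'][:2],z]).round().astype(int)
    g=im.max(2); h=70; y0=max(u0[1]-h,0);x0=max(u0[0]-h,0); w=g[y0:y0+2*h,x0:x0+2*h]
    cv2.imwrite(f'pics/{name}c.png',cv2.resize(im[y0:y0+2*h,x0:x0+2*h],None,fx=4,fy=4,interpolation=cv2.INTER_CUBIC))
    print(name,s['time_s'],s['tcp_pos'].round(4),s['orientation'].round(2),'crop origin',x0,y0)
    return im,c,s,(x0,y0)
E
python3 - <<'E'
from h import *
gearlook('w5')
E
```

```text
w5 8.6 [ 0.4401 -0.2335  0.1199] [-1.7985e+02  5.0000e-02  2.3650e+01] crop origin 186 121
```

View pics/w5c.png

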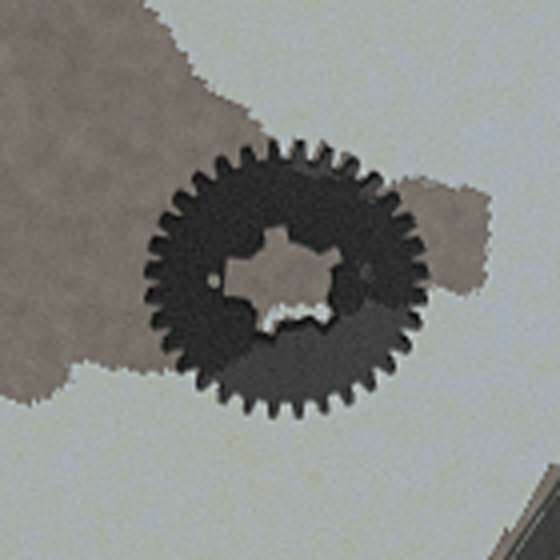

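Crop of gear D: its centre is at crop (286,279), with the white dot and wide slot on the left at (214,280). That makes the master slot roughly 17° short of the shaft's in world yaw. Computing the pick.

```bash
cat >> h.py <<'E'
def analyse(im,c,s,o,z=.008,size=280,yaw=None,tcpz=None):
    "gear: outer circle centre (world) and dot angle"
    x0,y0=o; w=im[y0:y0+140,x0:x0+140]; g=w.max(2); m=(g<85).astype(np.uint8)
    n,l,st,ce=cv2.connectedComponentsWithStats(m); k=[i for i in range(1,n) if st[i,4]>500]
    i=min(k,key=lambda i:np.hypot(*(ce[i]-70))); b=(l==i).astype(np.uint8)
    cn=max(cv2.findContours(b,0,1)[0],key=cv2.contourArea); hull=cv2.convexHull(cn); (x,y),_,_=e=cv2.fitEllipse(hull)
    C=onz(c,(x+x0,y+y0),z); r=(e[1][0]+e[1][1])/4; E=onz(c,(x+x0+r,y+y0),z)
    fill=cv2.fillPoly(np.zeros_like(b),[hull],1); yy,xx=np.mgrid[:g.shape[0],:g.shape[1]]; rr=np.hypot(xx-x,yy-y)/r*np.hypot(*(E-C)[:2])
    q=np.where((rr>.0152)&(rr<.0195)&(fill>0),g.astype(float),0); v,u=np.unravel_index(q.argmax(),q.shape)
    ww=np.where(np.hypot(xx-u,yy-v)<3,np.clip(q-110,0,None),0); u,v=(ww*xx).sum()/ww.sum(),(ww*yy).sum()/ww.sum()
    Dp=onz(c,(u+x0,v+y0),z); a=np.degrees(np.arctan2(*(Dp-C)[[1,0]]))
    print('ctr px',round(x+x0,1),round(y+y0,1),'world',C.round(4),'dia',round(2*np.hypot(*(E-C)[:2]),4),'dot px',round(u+x0,1),round(v+y0,1),'val',q.max(),'r',round(np.hypot(*(Dp-C)[:2]),4),'master world deg',round(a,1))
    return C,a
E
python3 - <<'E'
from h import *
s=bot.state(); im=cv2.imread('pics/w5.png'); C,a=analyse(im,cam('wrist',s),s,(186,121))
print(delta(s,[C[0],C[1],-.005]))
E
```

```text
ctr px 257.0 190.2 world [ 0.4422 -0.2338  0.008 ] dia 0.0667 dot px 239.0 190.7 val 131.0 r 0.0172 master world deg 115.6
[0.008 0.015 1.258]
```

servo_tool(
  moves=[
    [[0, 0.01, 0.4, 0, 0, 0, 0], [0, 0.01, 0.8, 0, 0, 0, 0], [0, 0.01, 0.9, 0, 0, 0, 0], [0, 0.01, 0.9, 0, 0, 0, 0]],
  ],
)

```text
time_s: 9.05
tcp_pos: [0.4411, -0.2323, 0.0303]
orientation: [-179.8, 0.1, 23.9]
ft_force: [0.2, 0.8, 0.6]
finger_gap: 0.0853
grip_force: 0.0
```

servo_tool(
  moves=[
    [[0, 0, 0.2, 0, 0, 0, 0], [0, 0, 0.35, 0, 0, 0, 0], [0, 0, 0.35, 0, 0, 0, 0], [0, 0, 0.35, 0, 0, 0, 255], [0, 0, 0.35, 0, 0, 0, 255], [0, 0, 0.35, 0, 0, 0, 255], [0, 0, 0.35, 0, 0, 0, 255], [0, 0, 0.35, 0, 0, 0, 255]],
  ],
  squeeze=60,
)

```text
time_s: 9.85
tcp_pos: [0.4433, -0.2349, -0.0012]
orientation: [179.9, -0.1, 23.8]
ft_force: [-2.2, 2.7, 9.4]
finger_gap: 0.0641
grip_force: 63.4
```

servo_tool(
  moves=[
    [[0, 0, -0.2, 0, 0, 0, 255], [0, 0, -0.5, 0, 0, 0, 255], [0, 0, -1.0, 0, 0, 0, 255], [0, 0, -1.0, 0, 0, 0, 255], [0, 0, -1.0, 0, 0, 0, 255]],
  ],
)

```text
time_s: 10.35
tcp_pos: [0.4436, -0.2355, 0.0989]
orientation: [179.7, -0.2, 23.8]
ft_force: [-0.9, 1.2, -1.7]
finger_gap: 0.0638
grip_force: 66.6
```

```bash
python3 - <<'E'
from h import *
s=bot.state(); print(s['tcp_pos'],s['orientation'],s['finger_gap'])
im,c,s,o=gearlook('w6',guess=s['tcp_pos']+[0,0,.016]); analyse(im,c,s,o,z=s['tcp_pos'][2]+.014)
print(delta(s,[.5336,-.0473,.19],s['orientation'][2]+15.4))
E
```

```text
[ 0.44361751 -0.23548352  0.0988673 ] [179.69562553  -0.18348318  23.83193387] 0.06377741598649694
w6 10.35 [ 0.4436 -0.2355  0.0989] [179.7   -0.18  23.83] crop origin 186 192
ctr px 258.6 264.5 world [ 0.4419 -0.2379  0.1129] dia 0.0783 dot px 230.9 251.8 val 231.0 r 0.0162 master world deg 86.2
(array([ 1.586, -1.353, -0.913]), array([ 0.011, -0.005, -0.538]))
```

View pics/w6c.png

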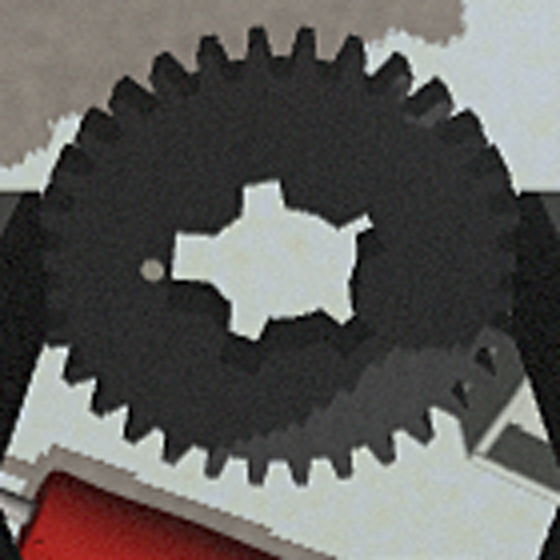

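The gear is held with its dot at crop (152,270) and its bore centre near (282,260). Recomputing the held pose by casting rays.

```bash
cat >> h.py <<'E'
def held(s,ctr,dot,top):
    c=cam('wrist',s); z=s['tcp_pos'][2]+top; C=onz(c,ctr,z);D=onz(c,dot,z); a=np.degrees(np.arctan2(*(D-C)[[1,0]]))
    T=rot(s['orientation']); print('held centre in tool',(T.T@(C-s['tcp_pos'])).round(4),'dot r',np.hypot(*(D-C)[:2]).round(4),'master',a.round(1)); return C,a
E
python3 - <<'E'
from h import *
s=bot.state()
for t in (.008,.012): held(s,(186+282/4,192+258/4),(186+152/4,192+270/4),t)
E
```

```text
held centre in tool [-0.0012  0.0005 -0.008 ] dot r 0.0178 master 119.7
held centre in tool [ 0.0011  0.0005 -0.012 ] dot r 0.0173 master 119.7
```

servo_tool(
  moves=[
    [[0.2, -0.2, -0.4, 0, 0, 0, 255], [0.5, -0.4, -0.6, 0, 0, 0, 255], [0.8, -0.68, -0.6, 0, 0, 0, 255], [0.8, -0.68, -0.6, 0, 0, 0, 255]],
  ],
)

```text
time_s: 10.8
tcp_pos: [0.4879, -0.1359, 0.1553]
orientation: [-179.9, -0.0, 24.1]
ft_force: [-0.7, -0.4, -2.0]
finger_gap: 0.0641
grip_force: 67.3
```

servo_tool(
  moves=[
    [[0.4, -0.35, 0, 0, 0, -0.2, 255], [0.79, -0.67, 0, 0, 0, -0.45, 255], [0.79, -0.67, 0, 0, 0, -0.45, 255], [0.79, -0.67, 0, 0, 0, -0.45, 255], [0.79, -0.67, 0, 0, 0, -0.45, 255]],
  ],
)

```text
time_s: 11.3
tcp_pos: [0.5311, -0.0471, 0.1546]
orientation: [-179.9, 0.2, 36.6]
ft_force: [-0.1, -0.3, -1.9]
finger_gap: 0.0638
grip_force: 67.3
```

```bash
python3 - <<'E'
from h import *
s=bot.state(); print(s['tcp_pos'],s['orientation'],s['finger_gap'],s['ft_force'],delta(s,[.5336,-.0473,.13]))
E
```

```text
[ 0.53107124 -0.04713129  0.15460411] [-1.79895990e+02  1.51388417e-01  3.66452372e+01] 0.06378702170787581 [-0.09640135 -0.29061074 -1.9257829 ] [0.02  0.017 0.246]
```

servo_tool(
  moves=[
    [[0.02, 0.015, 0.08, 0, 0, 0, 255], [0.02, 0.015, 0.15, 0, 0, 0, 255], [0.02, 0.015, 0.2, 0, 0, 0, 255], [0.02, 0.015, 0.24, 0, 0, 0, 255], [0.02, 0.015, 0.27, 0, 0, 0, 255], [0.02, 0.015, 0.3, 0, 0, 0, 255], [0.02, 0.015, 0.3, 0, 0, 0, 255], [0.02, 0.015, 0.3, 0, 0, 0, 255]],
  ],
)

```text
time_s: 12.1
tcp_pos: [0.5352, -0.0465, 0.1261]
orientation: [180.0, -0.0, 36.7]
ft_force: [-0.3, -0.9, -1.5]
finger_gap: 0.0638
grip_force: 67.3
```

servo_tool(
  moves=[
    [[0, 0, 0.03, 0, 0, 0, 255], [0, 0, 0.06, 0, 0, 0, 255], [0, 0, 0.08, 0, 0, 0, 255], [0, 0, 0.08, 0, 0, 0, 255]],
  ],
)

```text
time_s: 12.5
tcp_pos: [0.5355, -0.0462, 0.1186]
orientation: [180.0, -0.1, 36.7]
ft_force: [-0.1, 1.1, 3.9]
finger_gap: 0.0639
grip_force: 68.1
```

servo_tool(
  moves=[
    [[-0.01, 0, 0.02, 0, 0, 0, 255], [-0.01, 0, 0.03, 0, 0, -0.05, 255], [-0.01, 0, 0.03, 0, 0, -0.1, 255], [-0.01, 0, 0.03, 0, 0, -0.1, 255]],
  ],
)

```text
time_s: 12.9
tcp_pos: [0.536, -0.0462, 0.1176]
orientation: [179.9, -0.3, 39.6]
ft_force: [-2.6, 5.1, 11.3]
finger_gap: 0.0644
grip_force: 69.1
```

servo_tool(
  moves=[
    [[0, 0, 0, 0, 0, 0.1, 255], [0, 0, 0.0, 0, 0, 0.2, 255], [0, 0, 0.0, 0, 0, 0.2, 255]],
  ],
)

```text
time_s: 13.2
tcp_pos: [0.5358, -0.0466, 0.1176]
orientation: [179.9, -0.2, 33.9]
ft_force: [-2.3, 2.8, 11.9]
finger_gap: 0.0639
grip_force: 69.1
```

```bash
python3 - <<'E'
from h import *
s=bot.state(); print(s['torque'])
gearlook('w7',guess=s['tcp_pos']+[0,0,.016])
E
```

```text
[0.69213395 0.48963747 0.28585385]
w7 13.2 [ 0.5358 -0.0466  0.1176] [179.92  -0.2   33.9 ] crop origin 186 192
```

View pics/w7c.png

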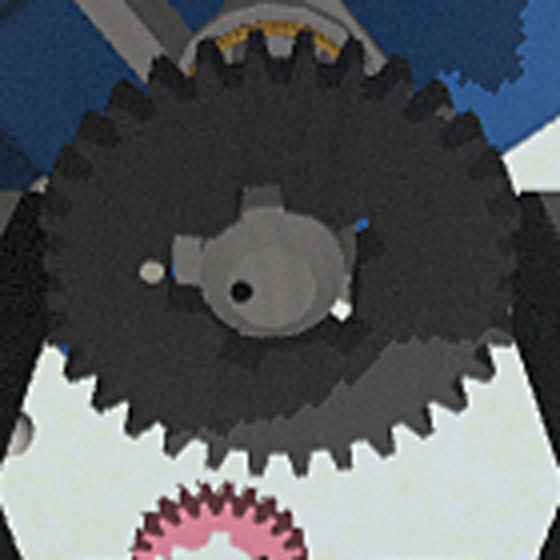

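The pilot sits about 1 mm left of and 1.5 mm below the bore centre in the image, so I'll shift the gear along tool -x and -y and then sweep the turn.

servo_tool(
  moves=[
    [[-0.015, -0.01, -0.03, 0, 0, 0, 255], [-0.015, -0.01, -0.03, 0, 0, -0.08, 255], [-0.015, -0.01, -0.01, 0, 0, -0.08, 255], [-0.015, -0.01, 0.0, 0, 0, -0.08, 255], [-0.015, -0.01, 0.0, 0, 0, -0.11, 255], [-0.015, -0.01, 0.0, 0, 0, -0.14, 255], [-0.015, -0.01, 0.0, 0, 0, -0.17, 255], [-0.015, -0.01, 0.0, 0, 0, -0.17, 255]],
  ],
)

```text
time_s: 14.05
tcp_pos: [0.5357, -0.0464, 0.1179]
orientation: [179.8, -0.4, 38.8]
ft_force: [-0.1, 4.2, 10.9]
finger_gap: 0.0639
grip_force: 71.8
```

servo_tool(
  moves=[
    [[0, 0, -0.08, 0, 0, 0, 255], [0, 0, -0.12, 0, 0, 0, 255], [0, 0, -0.12, 0, 0, 0, 255], [0, 0, -0.12, 0, 0, 0, 255]],
  ],
)

```text
time_s: 14.45
tcp_pos: [0.5325, -0.0475, 0.1269]
orientation: [180.0, 0.0, 38.7]
ft_force: [1.1, 0.1, 0.9]
finger_gap: 0.0637
grip_force: 70.4
```

```bash
python3 - <<'E'
from h import *
s=bot.state(); print(s['tcp_pos'],s['orientation'],s['ft_force'])
im,c,s,o=gearlook('w8',guess=s['tcp_pos']+[0,0,.016])
T=rot(s['orientation'])
for z in(.13,.126,.12,.072):
    u=proj(c,(.5336,-.0473,z)); print(z,'shaft axis px crop',((u-o+.5)*4-.5).round(0))
for a in (131,):
    A=np.radians(a); u=proj(c,(.5336+.005*np.cos(A),-.0473+.005*np.sin(A),.13)); print('dot pred',((u-o+.5)*4-.5).round())
E
```

```text
[ 0.53246157 -0.04746105  0.12692228] [1.79963879e+02 2.35646431e-02 3.87024536e+01] [1.06409724 0.0954968  0.92702306]
w8 14.45 [ 0.5325 -0.0475  0.1269] [1.7996e+02 2.0000e-02 3.8700e+01] crop origin 186 192
0.13 shaft axis px crop [285. 228.]
0.126 shaft axis px crop [285. 214.]
0.12 shaft axis px crop [285. 195.]
0.072 shaft axis px crop [283.  80.]
dot pred [249. 229.]
```

View pics/w8c.png

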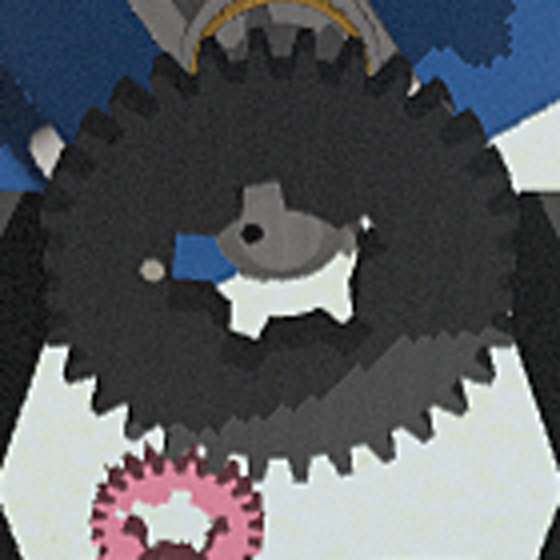

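In this view the black tip dot is at (253,233) and the gear's paint dot at (152,270). The paint dot sits off the slot's centre line, so I'll fit the slots themselves for the turn.

```bash
cat >> h.py <<'E'
from scipy.optimize import least_squares
def slotfit(c,o,pts,s,zb,th=.008,a0=180):
    "pts: (crop x, crop y, slot index ccw from master, face 't'/'b') mid of slot floor; returns centre & world angle"
    P=[(onz(c,(o[0]+(x+.5)/4-.5,o[1]+(y+.5)/4-.5),zb+(th if f=='t' else 0)),k) for x,y,k,f in pts]
    def f(q): return np.concatenate([q[:2]+.015*np.array([np.cos(q[2]+k*1.2566),np.sin(q[2]+k*1.2566)])-X[:2] for X,k in P])*1000
    m=np.mean([X[:2] for X,_ in P],0); r=least_squares(f,[*m,np.radians(a0)]); T=rot(s['orientation'])
    d=T.T@np.array([*(r.x[:2]-s['tcp_pos'][:2]),0]); print('centre',r.x[:2].round(4),'tool',d.round(4),'angle',np.degrees(r.x[2]).round(1),'rel yaw',(np.degrees(r.x[2])-s['orientation'][2]).round(1),'resid mm',r.fun.round(1)); return r.x
E
python3 - <<'E'
from h import *
st={'w6':([.44361751,-.23548352,.0988673],[179.6956,-.1835,23.832]),'w8':([.53246,-.04746,.12692],[179.964,.0236,38.702])}
for w,pts in (('w6',[(172,257,0,'b'),(263,182,4,'t'),(247,338,1,'b'),(337,322,2,'b'),(369,222,3,'b')]),('w8',[(173,257,0,'b'),(263,182,4,'t'),(247,336,1,'b'),(341,320,2,'b')])):
    s=dict(tcp_pos=np.array(st[w][0]),orientation=st[w][1]); c=cam('wrist',s)
    slotfit(c,(186,192),pts,s,s['tcp_pos'][2]+.001,a0=s['orientation'][2]+90)
E
```

```text
centre [ 0.4386 -0.2372] tool [-0.0053 -0.0004 -0.    ] angle 106.0 rel yaw 82.2 resid mm [ 1.4  0.4 -1.6  0.  -1.5  1.6  0.6 -2.1  1.   0.1]
centre [ 0.5286 -0.0503] tool [-0.0048 -0.0002  0.    ] angle 122.4 rel yaw 83.7 resid mm [ 1.4  0.8 -1.4  0.  -1.5  0.7  1.5 -1.5]
```

servo_tool(
  moves=[
    [[0, 0.005, 0.03, 0, 0, -0.1, 255], [0, 0.005, 0.06, 0, 0, -0.16, 255], [0, 0.005, 0.08, 0, 0, -0.16, 255], [0, 0.005, 0.09, 0, 0, -0.16, 255], [0, 0.005, 0.09, 0, 0, -0.2, 255], [0, 0.005, 0.09, 0, 0, -0.24, 255], [0, 0.005, 0.1, 0, 0, -0.28, 255], [0, 0.005, 0.1, 0, 0, -0.28, 255]],
  ],
)

```text
time_s: 15.3
tcp_pos: [0.5351, -0.0459, 0.1177]
orientation: [180.0, -0.4, 46.8]
ft_force: [4.3, 5.0, 2.3]
finger_gap: 0.0636
grip_force: 70.9
```

servo_tool(
  moves=[
    [[0.02, 0, 0, 0, 0, 0, 255], [0.035, 0, 0, 0, 0, 0, 255], [0.035, 0, 0.02, 0, 0, 0, 255], [0.035, 0, 0.04, 0, 0, 0, 255], [0.035, 0, 0.05, 0, 0, 0, 255], [0.035, 0, 0.05, 0, 0, 0, 255]],
  ],
)

```text
time_s: 15.9
tcp_pos: [0.5349, -0.0449, 0.1115]
orientation: [-180.0, 0.0, 46.7]
ft_force: [2.1, 0.7, -2.2]
finger_gap: 0.0637
grip_force: 70.1
```

servo_tool(
  moves=[
    [[0, 0, 0.1, 0, 0, 0, 255], [0, 0, 0.2, 0, 0, 0, 255], [0, 0, 0.3, 0, 0, 0, 255], [0, 0, 0.35, 0, 0, 0, 255], [0, 0, 0.38, 0, 0, 0, 255], [0, 0, 0.38, 0, 0, 0, 255]],
  ],
)

```text
time_s: 16.5
tcp_pos: [0.5348, -0.0448, 0.0732]
orientation: [-179.9, 0.0, 46.7]
ft_force: [2.0, 1.2, -1.9]
finger_gap: 0.0636
grip_force: 70.0
```

servo_tool(
  moves=[
    [[0, 0, 0.01, 0, 0, 0, 255], [0, 0, 0.02, 0, 0, 0, 255], [0, 0, 0.02, 0, 0, 0, 255], [0, 0, 0.02, 0, 0, 0, 0], [0, 0, 0.02, 0, 0, 0, 0], [0, 0, 0.02, 0, 0, 0, 0], [0, 0, 0.02, 0, 0, 0, 0], [0, 0, 0.02, 0, 0, 0, 0]],
  ],
)

```text
time_s: 17.3
tcp_pos: [0.5352, -0.045, 0.072]
orientation: [180.0, 0.0, 46.7]
ft_force: [0.3, 0.5, -0.2]
finger_gap: 0.0853
grip_force: 0.0
```

servo_tool(
  moves=[
    [[0, 0, -0.2, 0, 0, 0, 0], [0, 0, -0.6, 0, 0, 0, 0], [0, 0, -1.0, 0, 0, 0, 0], [0, 0, -1.0, 0, 0, 0, 0]],
  ],
)

```text
time_s: 17.7
tcp_pos: [0.5398, -0.0459, 0.1783]
orientation: [179.4, -0.4, 46.7]
ft_force: [1.3, 0.5, 0.5]
finger_gap: 0.0859
grip_force: 0.0
```

```bash
python3 - <<'E'
from h import *
im,c,s,o=gearlook('w9',guess=np.array([.5336,-.0473,.09])); print(s['finger_gap'])
t=cam('top'); a=bot.read_camera('top')[:,:,::-1]; b=cv2.imread('pics/top0.png'); cv2.imwrite('pics/top1.png',a)
for k,p in dict(A=(140,218),B=(177,228),C=(320,173),S=(177,178)).items():
    d=[cv2.moments((i[p[1]-16:p[1]+17,p[0]-16:p[0]+17].max(2)<80).astype(np.uint8)) for i in (b,a)]; print(k,[(round(q['m10']/q['m00'],1),round(q['m01']/q['m00'],1)) for q in d])
for n,X in(('B',(.411,.220,.12)),('C',(.581,-.204,.12))): print(n,delta(s,X))
E
```

```text
w9 17.7 [ 0.5398 -0.0459  0.1783] [179.41  -0.36  46.75] crop origin 181 135
0.08589987179305977
A [(15.1, 16.8), (15.2, 16.8)]
B [(16.2, 15.6), (16.2, 15.6)]
C [(16.0, 16.0), (16.1, 16.0)]
S [(15.9, 15.8), (15.4, 15.5)]
B [ 1.05  -2.766  0.561]
C [-0.873  1.377  0.592]
```

View pics/w9c.png

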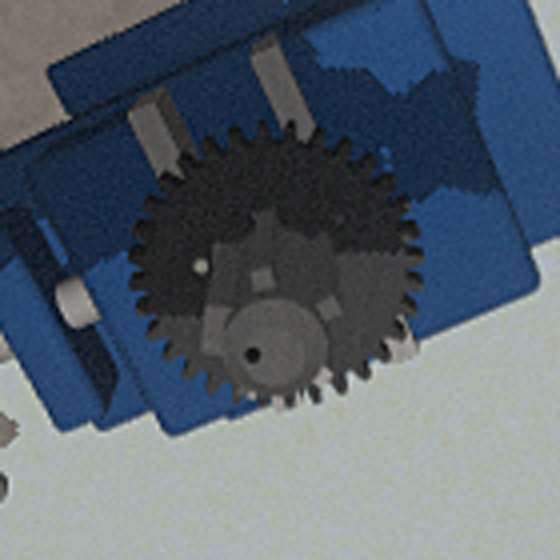

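Gear D is down on the flange and looks flat, and the top view shows nothing else has moved. Going to gear B.

servo_tool(
  moves=[
    [[0.2, -0.4, 0, 0, 0, 0, 0], [0.35, -0.92, 0, 0, 0, 0, 0], [0.35, -0.92, 0, 0, 0, 0, 0]],
  ],
)

```text
time_s: 18.1
tcp_pos: [0.4869, 0.0469, 0.1694]
orientation: [-179.6, 0.2, 47.0]
ft_force: [0.2, -1.0, -0.1]
finger_gap: 0.0854
grip_force: 0.0
```

servo_tool(
  moves=[
    [[0.2, -0.4, 0.1, 0, 0, 0, 0], [0.35, -0.92, 0.2, 0, 0, 0, 0], [0.35, -0.92, 0.28, 0, 0, 0, 0]],
  ],
)

```text
time_s: 18.4
tcp_pos: [0.4448, 0.1347, 0.1417]
orientation: [-179.7, 0.2, 47.0]
ft_force: [0.2, -0.4, -0.5]
finger_gap: 0.0853
grip_force: 0.0
```

servo_tool(
  moves=[
    [[0.2, -0.4, 0.1, 0, 0, 0, 0], [0.35, -0.92, 0.2, 0, 0, 0, 0], [0.35, -0.92, 0.28, 0, 0, 0, 0], [0.35, -0.92, 0.28, 0, 0, 0, 0], [0.35, -0.92, 0.28, 0, 0, 0, 0]],
  ],
)

```text
time_s: 18.9
tcp_pos: [0.4062, 0.2197, 0.1152]
orientation: [180.0, 0.1, 46.7]
ft_force: [-0.0, 0.1, -0.2]
finger_gap: 0.0854
grip_force: 0.0
```

```bash
python3 - <<'E'
from h import *
im,c,s,o=gearlook('w10'); C,a=analyse(im,c,s,o)
print(s['orientation'],'place yaw if picked now', s['orientation'][2]+131-(a-8))
T=rot(s['orientation']); X=C-T[:,0]*.003; X[2]=-.001; print(delta(s,X))
E
```

```text
w10 18.9 [0.4062 0.2197 0.1152] [1.800e+02 9.000e-02 4.671e+01] crop origin 186 123
ctr px 260.1 187.5 world [0.4124 0.2206 0.008 ] dia 0.0608 dot px 241.4 187.3 val 129.0 r 0.0174 master world deg 135.9
[1.79996596e+02 9.11140419e-02 4.67090752e+01] place yaw if picked now 49.77137190517803
[0.021 0.04  1.162]
```

View pics/w10c.png

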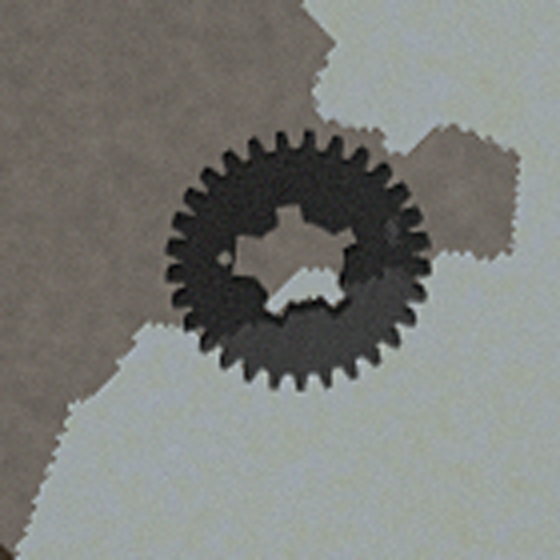

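Crop of gear B: its centre is at (298,258), the dot at (225,258), and the wide slot is on the left. Picking it now; it should be placed at yaw about 50.

servo_tool(
  moves=[
    [[0.03, 0.04, 0.4, 0, 0, 0, 0], [0.03, 0.04, 0.7, 0, 0, 0, 0], [0.03, 0.04, 0.8, 0, 0, 0, 0], [0.03, 0.04, 0.8, 0, 0, 0, 0]],
  ],
)

```text
time_s: 19.35
tcp_pos: [0.4104, 0.2187, 0.0349]
orientation: [-179.9, 0.2, 46.6]
ft_force: [0.8, -0.0, 0.4]
finger_gap: 0.0855
grip_force: 0.0
```

servo_tool(
  moves=[
    [[0, 0, 0.2, 0, 0, 0, 0], [0, 0, 0.36, 0, 0, 0, 0], [0, 0, 0.36, 0, 0, 0, 0], [0, 0, 0.36, 0, 0, 0, 255], [0, 0, 0.36, 0, 0, 0, 255], [0, 0, 0.36, 0, 0, 0, 255], [0, 0, 0.36, 0, 0, 0, 255], [0, 0, 0.36, 0, 0, 0, 255], [0, 0, 0.36, 0, 0, 0, 255]],
  ],
  squeeze=80,
)

```text
time_s: 20.25
tcp_pos: [0.4127, 0.2207, 0.0029]
orientation: [179.9, -0.2, 46.7]
ft_force: [-4.0, -1.1, 14.9]
finger_gap: 0.0551
grip_force: 81.2
```

servo_tool(
  moves=[
    [[0, 0, -0.2, 0, 0, 0, 255], [0, 0, -0.5, 0, 0, 0, 255], [0, 0, -1.0, 0, 0, 0, 255], [0, 0, -1.0, 0, 0, 0, 255], [0, 0, -1.0, 0, 0, 0, 255]],
  ],
)

```text
time_s: 20.75
tcp_pos: [0.4133, 0.2209, 0.1026]
orientation: [179.8, -0.3, 46.7]
ft_force: [-0.2, -0.4, -1.1]
finger_gap: -0.0001
grip_force: 0.0
```

```bash
cat >> h.py <<'E'
def heldfit(name,th=.008,zb=.001):
    "held gear: bore hole mask (bright in dark), slot tips -> radial profile fit of 5-fold + wide slot"
    im,c,s=shot(name); u0=proj(c,s['tcp_pos']+[0,0,zb+th/2]); 
    z=s['tcp_pos'][2]+zb+th; T=rot(s['orientation'])
    # paint dot: bright blob r~17 mm from tool axis, on top plane
    out=[]
    for r in np.arange(.013,.0215,.0005):
        for a in np.arange(0,360,2.):
            A=np.radians(a); 
            X=np.array([s['tcp_pos'][0]+r*np.cos(A),s['tcp_pos'][1]+r*np.sin(A),z]); out.append((proj(c,X),r,a))
    return im,c,s,u0
def dotfind(im,c,s,ctr,z,lo=.0145,hi=.0205):
    g=im.max(2).astype(float); bg=cv2.medianBlur(im.max(2),9).astype(float); d=g-bg; best=[]
    for r in np.arange(lo,hi,.0005):
        for a in np.arange(0,360,1.5):
            A=np.radians(a); u=proj(c,[ctr[0]+r*np.cos(A),ctr[1]+r*np.sin(A),z]); i,j=int(round(u[1])),int(round(u[0]))
            if 1<i<382 and 1<j<510 and bg[i,j]<75: best.append((d[i-1:i+2,j-1:j+2].mean(),r,a,j,i))
    best.sort(reverse=True); return best[:3]
E
python3 - <<'E'
from h import *
im,c,s=shot('w11'); print(s['tcp_pos'],s['orientation'],s['finger_gap'])
b=dotfind(im,c,s,s['tcp_pos'],s['tcp_pos'][2]+.009); print(b,'dot rel yaw',b[0][2]-s['orientation'][2])
print(delta(s,[.5345,-.046,.16],50))
E
```

```text
[0.41329892 0.22092868 0.10262386] [179.84100788  -0.31345617  46.74536063] -0.00012271461791229282
[(np.float64(52.0), np.float64(0.019000000000000003), np.float64(7.5), 279, 230), (np.float64(40.0), np.float64(0.019500000000000003), np.float64(9.0), 279, 229), (np.float64(36.666666666666664), np.float64(0.019000000000000003), np.float64(165.0), 225, 270)] dot rel yaw -39.24536063079334
(array([-1.11 ,  2.713, -0.572]), array([ 0.006, -0.011, -0.114]))
```

The grip slipped off: the tips were too high and caught only the upper edge, since the tips stand back when the fingers are open. I'll open, look again and go in lower.

servo_tool(
  moves=[
    [[0, 0, -0.1, 0, 0, 0, 0], [0, 0, -0.13, 0, 0, 0, 0], [0, 0, -0.13, 0, 0, 0, 0], [0, 0, -0.13, 0, 0, 0, 0], [0, 0, -0.13, 0, 0, 0, 0], [0, 0, -0.13, 0, 0, 0, 0]],
  ],
)

```text
time_s: 21.4
tcp_pos: [0.4108, 0.22, 0.1125]
orientation: [-180.0, 0.0, 46.7]
ft_force: [0.2, 0.4, 0.4]
finger_gap: 0.0845
grip_force: 0.0
```

```bash
python3 - <<'E'
from h import *
im,c,s,o=gearlook('w12'); C,a=analyse(im,c,s,o)
print('place yaw', s['orientation'][2]+131-(a-8))
T=rot(s['orientation']); X=C-T[:,0]*.0015; X[2]=-.006; print(delta(s,X))
E
```

```text
w12 21.4 [0.4108 0.22   0.1125] [-1.7998e+02  5.0000e-02  4.6740e+01] crop origin 186 123
ctr px 297.7 196.4 world [0.4372 0.1913 0.008 ] dia 0.0605 dot px 279.9 195.3 val 199.0 r 0.0166 master world deg 133.2
place yaw 52.490440037771606
[-0.042  0.39   1.185]
```

servo_tool(
  moves=[
    [[-0.02, 0.2, 0, 0, 0, 0, 0], [-0.03, 0.39, 0, 0, 0, 0, 0], [-0.03, 0.39, 0, 0, 0, 0, 0], [-0.03, 0.39, 0, 0, 0, 0, 0]],
  ],
)

```text
time_s: 21.85
tcp_pos: [0.4372, 0.1911, 0.1128]
orientation: [-180.0, 0.0, 46.7]
ft_force: [0.1, -0.2, -0.1]
finger_gap: 0.0855
grip_force: 0.0
```

```bash
python3 - <<'E'
from h import *
im,c,s,o=gearlook('w13'); C,a=analyse(im,c,s,o)
print('place yaw', s['orientation'][2]+131-(a-8))
T=rot(s['orientation']); X=C-T[:,0]*.0015; X[2]=-.006; print(delta(s,X))
E
```

```text
w13 21.85 [0.4372 0.1911 0.1128] [-1.7996e+02  2.0000e-02  4.6690e+01] crop origin 186 123
ctr px 256.1 193.6 world [0.4372 0.1909 0.008 ] dia 0.0607 dot px 237.5 192.2 val 131.0 r 0.0173 master world deg 132.1
place yaw 53.56400516318513
[-0.016  0.003  1.188]
```

servo_tool(
  moves=[
    [[-0.015, 0, 0.4, 0, 0, 0, 0], [-0.015, 0, 0.8, 0, 0, 0, 0], [-0.015, 0, 1.0, 0, 0, 0, 0], [-0.015, 0, 1.0, 0, 0, 0, 0], [-0.015, 0, 1.0, 0, 0, 0, 0]],
  ],
)

```text
time_s: 22.4
tcp_pos: [0.4359, 0.1905, 0.0131]
orientation: [-180.0, 0.0, 46.8]
ft_force: [0.3, -0.1, -0.1]
finger_gap: 0.0854
grip_force: 0.0
```

servo_tool(
  moves=[
    [[0, 0, 0.1, 0, 0, 0, 0], [0, 0, 0.19, 0, 0, 0, 0], [0, 0, 0.19, 0, 0, 0, 0], [0, 0, 0.19, 0, 0, 0, 255], [0, 0, 0.19, 0, 0, 0, 255], [0, 0, 0.19, 0, 0, 0, 255], [0, 0, 0.19, 0, 0, 0, 255], [0, 0, 0.19, 0, 0, 0, 255]],
  ],
  squeeze=60,
)

```text
time_s: 23.2
tcp_pos: [0.4372, 0.1901, -0.0048]
orientation: [179.9, -0.1, 46.7]
ft_force: [-1.8, -1.2, 6.4]
finger_gap: 0.0592
grip_force: 68.2
```

servo_tool(
  moves=[
    [[0, 0, -0.1, 0, 0, 0, 255], [0, 0, -0.3, 0, 0, 0, 255], [0, 0, -0.6, 0, 0, 0, 255], [0, 0, -1.0, 0, 0, 0, 255], [0, 0, -1.0, 0, 0, 0, 255], [0, 0, -1.0, 0, 0, 0, 255]],
  ],
)

```text
time_s: 23.8
tcp_pos: [0.4375, 0.1904, 0.0953]
orientation: [179.9, -0.2, 46.7]
ft_force: [0.2, -0.2, -1.4]
finger_gap: 0.059
grip_force: 65.4
```

```bash
python3 - <<'E'
from h import *
im,c,s=shot('w14'); print(s['tcp_pos'],s['orientation'],s['finger_gap'])
for x in dotfind(im,c,s,s['tcp_pos'],s['tcp_pos'][2]+.010): print(x,'rel',x[2]-s['orientation'][2])
print(delta(s,[.5345,-.046,.16],53.6))
E
```

```text
[0.4374933  0.19041834 0.09531515] [ 1.79905372e+02 -1.61567312e-01  4.67415780e+01] 0.05903896161658991
(np.float64(93.22222222222223), np.float64(0.015000000000000001), np.float64(115.5), 230, 247) rel 68.75842199397958
(np.float64(93.22222222222223), np.float64(0.015000000000000001), np.float64(114.0), 230, 247) rel 67.25842199397958
(np.float64(87.55555555555556), np.float64(0.018000000000000002), np.float64(133.5), 222, 255) rel 86.75842199397958
(array([-1.055,  2.328, -0.646]), array([ 0.004, -0.005, -0.239]))
```

servo_tool(
  moves=[
    [[-0.1, 0.2, -0.3, 0, 0, 0, 255], [-0.25, 0.5, -0.6, 0, 0, 0, 255], [-0.35, 0.78, -0.65, 0, 0, 0, 255], [-0.35, 0.78, -0.65, 0, 0, 0, 255]],
  ],
)

```text
time_s: 24.25
tcp_pos: [0.4709, 0.1088, 0.159]
orientation: [179.9, -0.0, 46.5]
ft_force: [-0.8, 0.6, -1.0]
finger_gap: 0.0595
grip_force: 65.7
```

servo_tool(
  moves=[
    [[-0.2, 0.4, 0, 0, 0, 0, 255], [-0.35, 0.78, 0, 0, 0, 0, 255], [-0.35, 0.78, 0, 0, 0, 0, 255]],
  ],
)

```text
time_s: 24.55
tcp_pos: [0.5028, 0.0293, 0.1571]
orientation: [-180.0, 0.1, 46.5]
ft_force: [0.4, 0.8, -1.4]
finger_gap: 0.0595
grip_force: 65.8
```

servo_tool(
  moves=[
    [[-0.2, 0.4, 0, 0, 0, -0.1, 255], [-0.35, 0.77, 0, 0, 0, -0.23, 255], [-0.35, 0.77, 0, 0, 0, -0.23, 255], [-0.35, 0.77, 0, 0, 0, -0.23, 255], [-0.35, 0.77, 0, 0, 0, -0.23, 255], [-0.35, 0.77, 0, 0, 0, -0.23, 255]],
  ],
)

```text
time_s: 25.15
tcp_pos: [0.5329, -0.0446, 0.1581]
orientation: [-179.9, 0.0, 53.4]
ft_force: [0.3, 0.7, -0.5]
finger_gap: 0.0593
grip_force: 65.8
```

```bash
python3 - <<'E'
from h import *
s=bot.state(); print(s['tcp_pos'],s['orientation'],s['finger_gap'],s['ft_force'],delta(s,[.5340,-.0465,.13]))
E
```

```text
[ 0.53289739 -0.04456363  0.15812416] [-1.79878019e+02  3.39072901e-02  5.34106502e+01] 0.05927025051869632 [ 0.345356    0.69669849 -0.49449308] [-0.009  0.021  0.281]
```

servo_tool(
  moves=[
    [[-0.01, 0.02, 0.1, 0, 0, 0, 255], [-0.01, 0.02, 0.2, 0, 0, 0, 255], [-0.01, 0.02, 0.28, 0, 0, 0, 255], [-0.01, 0.02, 0.33, 0, 0, 0, 255], [-0.01, 0.02, 0.36, 0, 0, 0, 255], [-0.01, 0.02, 0.39, 0, 0, 0, 255], [-0.01, 0.02, 0.41, 0, 0, 0, 255], [-0.01, 0.02, 0.41, 0, 0, 0, 255]],
  ],
)

```text
time_s: 25.95
tcp_pos: [0.5347, -0.0478, 0.1176]
orientation: [-179.9, 0.0, 53.3]
ft_force: [-0.0, 0.8, -1.9]
finger_gap: 0.0596
grip_force: 65.7
```

servo_tool(
  moves=[
    [[0, 0, 0.02, 0, 0, 0, 255], [0, 0, 0.04, 0, 0, 0, 255], [0, 0, 0.05, 0, 0, 0, 255], [0, 0, 0.05, 0, 0, 0, 255]],
  ],
)

```text
time_s: 26.35
tcp_pos: [0.5348, -0.0478, 0.1146]
orientation: [-180.0, 0.0, 53.3]
ft_force: [-6.9, 1.4, 9.3]
finger_gap: 0.0591
grip_force: 66.9
```

servo_tool(
  moves=[
    [[0, 0, -0.02, 0, 0, 0, 255], [-0.01, -0.02, -0.02, 0, 0, 0, 255], [-0.01, -0.02, 0, 0, 0, 0, 255], [-0.01, -0.02, 0.0, 0, 0, 0, 255], [-0.01, -0.02, 0.01, 0, 0, 0, 255], [-0.01, -0.02, 0.01, 0, 0, 0, 255]],
  ],
)

```text
time_s: 26.95
tcp_pos: [0.5334, -0.0473, 0.1119]
orientation: [180.0, -0.1, 53.3]
ft_force: [0.9, 3.9, -1.0]
finger_gap: 0.0593
grip_force: 65.9
```

servo_tool(
  moves=[
    [[0.01, 0, 0.05, 0, 0, 0, 255], [0.01, 0, 0.12, 0, 0, 0, 255], [0.01, 0, 0.2, 0, 0, 0, 255], [0.01, 0, 0.28, 0, 0, 0, 255], [0.01, 0, 0.33, 0, 0, 0, 255], [0.01, 0, 0.35, 0, 0, 0, 255], [0.01, 0, 0.35, 0, 0, 0, 255]],
  ],
)

```text
time_s: 27.65
tcp_pos: [0.5333, -0.047, 0.0764]
orientation: [-180.0, 0.0, 53.3]
ft_force: [0.6, 1.0, -0.4]
finger_gap: 0.0592
grip_force: 65.8
```

servo_tool(
  moves=[
    [[0, 0, 0.01, 0, 0, 0, 255], [0, 0, 0.01, 0, 0, 0, 255], [0, 0, 0.01, 0, 0, 0, 0], [0, 0, 0.01, 0, 0, 0, 0], [0, 0, 0.01, 0, 0, 0, 0], [0, 0, 0.01, 0, 0, 0, 0], [0, 0, 0.01, 0, 0, 0, 0]],
  ],
)

```text
time_s: 28.35
tcp_pos: [0.5336, -0.0469, 0.0761]
orientation: [180.0, -0.0, 53.3]
ft_force: [-0.2, 0.3, 0.4]
finger_gap: 0.0853
grip_force: 0.0
```

servo_tool(
  moves=[
    [[0, 0, -0.2, 0, 0, 0, 0], [0, 0, -0.6, 0, 0, 0, 0], [0, 0, -1.0, 0, 0, 0, 0], [0, 0, -1.0, 0, 0, 0, 0], [0, 0, -1.0, 0, 0, 0, 0]],
  ],
)

```text
time_s: 28.85
tcp_pos: [0.5347, -0.0471, 0.1774]
orientation: [179.8, -0.1, 53.3]
ft_force: [-0.3, -0.5, -0.3]
finger_gap: 0.0852
grip_force: 0.0
```

```bash
python3 - <<'E'
from h import *
im,c,s,o=gearlook('w15',guess=np.array([.5336,-.0473,.09]))
print(s['finger_gap'],'C',delta(s,[.582,-.204,.115]))
E
```

```text
w15 28.85 [ 0.5347 -0.0471  0.1774] [ 1.7983e+02 -8.0000e-02  5.3330e+01] crop origin 185 130
0.08520131965676032 C [-0.977  1.315  0.627]
```

servo_tool(
  moves=[
    [[-0.2, 0.3, 0, 0, 0, 0, 0], [-0.49, 0.66, 0, 0, 0, 0, 0], [-0.49, 0.66, 0.1, 0, 0, 0, 0]],
  ],
)

```text
time_s: 29.2
tcp_pos: [0.5591, -0.1299, 0.1654]
orientation: [179.8, 0.0, 53.1]
ft_force: [0.5, 0.9, 0.8]
finger_gap: 0.0855
grip_force: 0.0
```

servo_tool(
  moves=[
    [[-0.2, 0.3, 0.2, 0, 0, 0, 0], [-0.48, 0.66, 0.4, 0, 0, 0, 0], [-0.48, 0.66, 0.5, 0, 0, 0, 0], [-0.48, 0.66, 0.5, 0, 0, 0, 0], [-0.48, 0.66, 0.5, 0, 0, 0, 0]],
  ],
)

```text
time_s: 29.7
tcp_pos: [0.58, -0.202, 0.1146]
orientation: [-179.8, 0.0, 53.4]
ft_force: [-0.4, 0.4, 0.2]
finger_gap: 0.0856
grip_force: 0.0
```

```bash
python3 - <<'E'
from h import *
im,c,s,o=gearlook('w16'); C,a=analyse(im,c,s,o)
print('place yaw', s['orientation'][2]+131-(a-8))
T=rot(s['orientation']); X=C-T[:,0]*.0015; X[2]=-.004; print(delta(s,X))
E
```

```text
w16 29.7 [ 0.58   -0.202   0.1146] [-1.7978e+02  2.0000e-02  5.3360e+01] crop origin 186 123
ctr px 259.3 192.4 world [ 0.5825 -0.2033  0.008 ] dia 0.0489 dot px 268.9 209.3 val 211.0 r 0.019 master world deg -97.9
place yaw 290.30052766868573
[-0.01   0.033  1.185]
```

```bash
python3 - <<'E'
import cv2,numpy as np
a=cv2.imread('pics/w16c.png')[120:440,120:440]; b=cv2.imread('pics/w15c.png')[80:480,80:480]
a=cv2.resize(a,(400,400)); cv2.imwrite('pics/m1.png',np.hstack([a,b]))
E
```

```text
(no output)
```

View pics/m1.png

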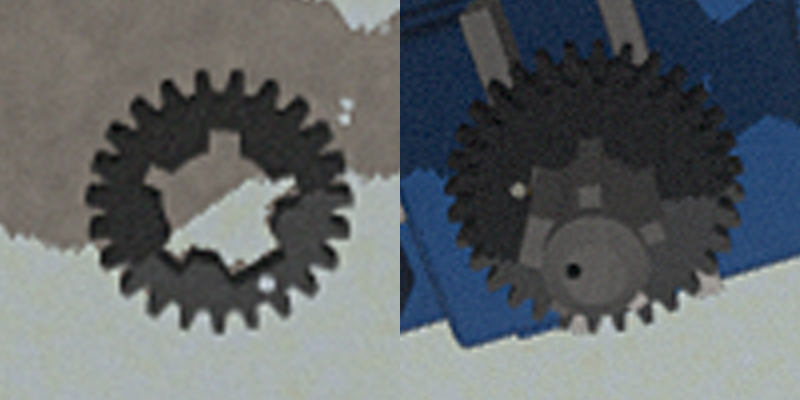

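Left crop: gear C's dot is at (267,284), by the bottom-right slot. Right crop: B is sitting flat on D. The side walls explain the outline bias, so I'll correct the centre by 1.5 mm along tool -x and take the dot as the slot axis.

```bash
cat >> h.py <<'E'
def solve(C,a,r,s,tcpz,S=131):
    T=rot(s['orientation']); Cc=C-T[:,0]*.0015; D=C[:2]+r*np.array([np.cos(np.radians(a)),np.sin(np.radians(a))])
    m=np.degrees(np.arctan2(*(D-Cc[:2])[::-1])); rel=m-s['orientation'][2]
    print('master',m.round(1),'dot r',np.hypot(*(D-Cc[:2])).round(4),'place yaw',[((S-rel+k)+360)%360 for k in(0,)],'pick delta',delta(s,[*Cc[:2],tcpz])); return m
E
python3 - <<'E'
from h import *
s=bot.state(); solve(np.array([.5825,-.2033,.008]),-97.9,.019,s,-.004)
# check on D and B
for C,a,r,t,y in(([.4422,-.2338],115.6,.0172,[.4401,-.2335,.12],23.65),([.4372,.1909],132.1,.0173,[.4372,.1911,.1128],46.69)):
    solve(np.array([*C,.008]),a,r,dict(tcp_pos=np.array(t),orientation=[180,0,y]),0)
E
```

```text
master -95.6 dot r 0.0177 place yaw [np.float64(279.9545566724223)] pick delta [-0.014  0.024  1.195]
master 110.6 dot r 0.0172 place yaw [np.float64(44.04599413520339)] pick delta [0.003 0.011 1.2  ]
master 127.2 dot r 0.0175 place yaw [np.float64(50.49576369233398)] pick delta [-1.600e-02  1.000e-03  1.128e+00]
```

servo_tool(
  moves=[
    [[-0.014, 0.024, 0.4, 0, 0, 0, 0], [-0.014, 0.024, 0.8, 0, 0, 0, 0], [-0.014, 0.024, 1.0, 0, 0, 0, 0], [-0.014, 0.024, 1.0, 0, 0, 0, 0], [-0.014, 0.024, 1.0, 0, 0, 0, 0]],
  ],
)

```text
time_s: 30.25
tcp_pos: [0.583, -0.2053, 0.0169]
orientation: [180.0, -0.0, 53.4]
ft_force: [-0.5, 0.1, -0.7]
finger_gap: 0.0854
grip_force: 0.0
```

servo_tool(
  moves=[
    [[0, 0, 0.1, 0, 0, 0, 0], [0, 0, 0.18, 0, 0, 0, 0], [0, 0, 0.18, 0, 0, 0, 0], [0, 0, 0.18, 0, 0, 0, 255], [0, 0, 0.18, 0, 0, 0, 255], [0, 0, 0.18, 0, 0, 0, 255], [0, 0, 0.18, 0, 0, 0, 255], [0, 0, 0.18, 0, 0, 0, 255], [0, 0, 0.18, 0, 0, 0, 255]],
  ],
  squeeze=60,
)

```text
time_s: 31.15
tcp_pos: [0.5834, -0.2064, -0.0011]
orientation: [179.9, -0.0, 53.3]
ft_force: [-0.6, -0.3, 5.4]
finger_gap: 0.0471
grip_force: 62.0
```

servo_tool(
  moves=[
    [[0, 0, -0.1, 0, 0, 0, 255], [0, 0, -0.3, 0, 0, 0, 255], [0, 0, -0.6, 0, 0, 0, 255], [0, 0, -1.0, 0, 0, 0, 255], [0, 0, -1.0, 0, 0, 0, 255], [0, 0, -1.0, 0, 0, 0, 255]],
  ],
)

```text
time_s: 31.75
tcp_pos: [0.5834, -0.2064, 0.0993]
orientation: [179.9, -0.0, 53.3]
ft_force: [-0.5, 0.1, -1.5]
finger_gap: 0.0469
grip_force: 61.8
```

```bash
python3 - <<'E'
from h import *
im,c,s=shot('w17'); print(s['tcp_pos'],s['orientation'],s['finger_gap'])
for x in dotfind(im,c,s,s['tcp_pos'],s['tcp_pos'][2]+.010,lo=.016,hi=.019): print(x,'rel',x[2]-s['orientation'][2])
print(delta(s,[.5340,-.0467,.16]))
E
```

```text
[ 0.58336002 -0.20638844  0.09932188] [ 1.79853736e+02 -2.92767493e-02  5.33316037e+01] 0.046933663288839
(np.float64(91.66666666666667), np.float64(0.0165), np.float64(264.0), 271, 279) rel 210.6683962614099
(np.float64(91.66666666666667), np.float64(0.016), np.float64(264.0), 271, 279) rel 210.6683962614099
(np.float64(90.77777777777777), np.float64(0.0165), np.float64(265.5), 272, 279) rel 212.1683962614099
[ 0.986 -1.348 -0.61 ]
```

servo_tool(
  moves=[
    [[0, 0, -0.2, 0, 0, -0.25, 255], [0, 0, -0.4, 0, 0, -0.5, 255], [0, 0, -0.6, 0, 0, -0.75, 255], [0, 0, -0.6, 0, 0, -1.0, 255]],
  ],
)

```text
time_s: 32.2
tcp_pos: [0.5832, -0.2063, 0.159]
orientation: [179.9, 0.0, 82.3]
ft_force: [-0.2, -0.8, -0.3]
finger_gap: 0.0468
grip_force: 61.9
```

servo_tool(
  moves=[
    [[0, 0, 0, 0, 0, -0.25, 255], [0, 0, 0, 0, 0, -0.5, 255], [0, 0, 0, 0, 0, -0.75, 255], [0, 0, 0, 0, 0, -1.0, 255]],
  ],
)

```text
time_s: 32.6
tcp_pos: [0.5808, -0.2052, 0.1553]
orientation: [-179.8, -0.2, 110.9]
ft_force: [0.3, 0.4, -0.8]
finger_gap: 0.0472
grip_force: 61.9
```

servo_tool(
  moves=[
    [[0, 0, 0, 0, 0, -0.25, 255], [0, 0, 0, 0, 0, -0.5, 255], [0, 0, 0, 0, 0, -0.75, 255], [0, 0, 0, 0, 0, -1.0, 255]],
  ],
)

```text
time_s: 33.0
tcp_pos: [0.5808, -0.2052, 0.1553]
orientation: [-179.9, -0.3, 139.6]
ft_force: [-0.3, 0.1, -1.5]
finger_gap: 0.0473
grip_force: 61.9
```

servo_tool(
  moves=[
    [[0, 0, 0, 0, 0, -0.25, 255], [0, 0, 0, 0, 0, -0.5, 255], [0, 0, 0, 0, 0, -0.75, 255], [0, 0, 0, 0, 0, -1.0, 255]],
  ],
)

```text
time_s: 33.4
tcp_pos: [0.5808, -0.2052, 0.1552]
orientation: [179.9, -0.3, 168.2]
ft_force: [-0.2, 1.1, -0.6]
finger_gap: 0.0473
grip_force: 61.9
```

servo_tool(
  moves=[
    [[0, 0, 0, 0, 0, -0.25, 255], [0, 0, 0, 0, 0, -0.5, 255], [0, 0, 0, 0, 0, -0.75, 255], [0, 0, 0, 0, 0, -1.0, 255]],
  ],
)

```text
time_s: 33.8
tcp_pos: [0.5808, -0.2052, 0.1553]
orientation: [179.8, -0.2, -163.1]
ft_force: [-0.7, -0.4, -1.3]
finger_gap: 0.0472
grip_force: 61.9
```

servo_tool(
  moves=[
    [[0, 0, 0, 0, 0, -0.25, 255], [0, 0, 0, 0, 0, -0.5, 255], [0, 0, 0, 0, 0, -0.75, 255], [0, 0, 0, 0, 0, -1.0, 255]],
  ],
)

```text
time_s: 34.2
tcp_pos: [0.5808, -0.2052, 0.1552]
orientation: [179.7, -0.1, -134.5]
ft_force: [-0.2, -0.6, -1.3]
finger_gap: 0.0471
grip_force: 61.9
```

servo_tool(
  moves=[
    [[0, 0, 0, 0, 0, -0.25, 255], [0, 0, 0, 0, 0, -0.5, 255], [0, 0, 0, 0, 0, -0.75, 255], [0, 0, 0, 0, 0, -1.0, 255]],
  ],
)

```text
time_s: 34.6
tcp_pos: [0.5808, -0.2052, 0.1552]
orientation: [179.7, 0.0, -105.8]
ft_force: [0.3, 0.7, -0.1]
finger_gap: 0.0468
grip_force: 61.9
```

servo_tool(
  moves=[
    [[0, 0, 0, 0, 0, -0.25, 255], [0, 0, 0, 0, 0, -0.5, 255], [0, 0, 0, 0, 0, -0.75, 255], [0, 0, 0, 0, 0, -1.0, 255], [0, 0, 0, 0, 0, -1.0, 255], [0, 0, 0, 0, 0, -1.0, 255]],
  ],
)

```text
time_s: 35.2
tcp_pos: [0.5815, -0.2055, 0.1562]
orientation: [179.9, 0.1, -77.6]
ft_force: [0.0, -1.4, 0.1]
finger_gap: 0.047
grip_force: 61.9
```

```bash
python3 - <<'E'
from h import *
im,c,s=shot('w18'); print(s['tcp_pos'],s['orientation'],s['finger_gap'])
for x in dotfind(im,c,s,s['tcp_pos'],s['tcp_pos'][2]+.010,lo=.016,hi=.019)[:2]: print(x,'rel',x[2]-s['orientation'][2])
print(delta(s,[.5340,-.0467,.16]))
E
```

```text
[ 0.5814868  -0.20550309  0.15620224] [ 1.79851941e+02  1.15584401e-01 -7.76373803e+01] 0.047014586555139105
(np.float64(85.44444444444444), np.float64(0.016), np.float64(138.0), 271, 279) rel 215.63738034864792
(np.float64(85.44444444444444), np.float64(0.016), np.float64(136.5), 271, 279) rel 214.13738034864792
[-1.653  0.124 -0.034]
```

servo_tool(
  moves=[
    [[-0.4, 0.03, 0, 0, 0, 0, 255], [-0.82, 0.06, 0, 0, 0, 0, 255], [-0.82, 0.06, 0, 0, 0, 0, 255]],
  ],
)

```text
time_s: 35.55
tcp_pos: [0.556, -0.123, 0.1569]
orientation: [179.8, 0.2, -77.4]
ft_force: [-0.3, -0.4, -1.4]
finger_gap: 0.0474
grip_force: 61.9
```

servo_tool(
  moves=[
    [[-0.4, 0.03, 0, 0, 0, 0, 255], [-0.82, 0.06, 0, 0, 0, 0, 255], [-0.82, 0.06, 0, 0, 0, 0, 255], [-0.82, 0.06, 0, 0, 0, 0, 255], [-0.82, 0.06, 0, 0, 0, 0, 255]],
  ],
)

```text
time_s: 36.05
tcp_pos: [0.536, -0.0494, 0.158]
orientation: [-180.0, -0.0, -77.6]
ft_force: [0.0, -0.6, 0.3]
finger_gap: 0.0473
grip_force: 61.9
```

```bash
python3 - <<'E'
from h import *
s=bot.state(); print(s['tcp_pos'],s['orientation'],delta(s,[.5340,-.0467,.12]))
E
```

```text
[ 0.53603841 -0.04939042  0.15804981] [-1.79961444e+02 -4.87480236e-02 -7.75542112e+01] [-0.031  0.014  0.38 ]
```

servo_tool(
  moves=[
    [[-0.03, 0.014, 0.1, 0, 0, 0, 255], [-0.03, 0.014, 0.2, 0, 0, 0, 255], [-0.03, 0.014, 0.26, 0, 0, 0, 255], [-0.03, 0.014, 0.3, 0, 0, 0, 255], [-0.03, 0.014, 0.33, 0, 0, 0, 255], [-0.03, 0.014, 0.36, 0, 0, 0, 255], [-0.03, 0.014, 0.38, 0, 0, 0, 255], [-0.03, 0.014, 0.38, 0, 0, 0, 255]],
  ],
)

```text
time_s: 36.85
tcp_pos: [0.5333, -0.0459, 0.1198]
orientation: [180.0, 0.0, -77.5]
ft_force: [0.5, -0.1, -1.4]
finger_gap: 0.0472
grip_force: 61.9
```

servo_tool(
  moves=[
    [[0, 0, 0.02, 0, 0, 0, 255], [0, 0, 0.04, 0, 0, 0, 255], [0, 0, 0.05, 0, 0, 0, 255], [0, 0, 0.05, 0, 0, 0, 255]],
  ],
)

```text
time_s: 37.25
tcp_pos: [0.5332, -0.0459, 0.1148]
orientation: [180.0, -0.0, -77.5]
ft_force: [-0.6, -0.2, -0.4]
finger_gap: 0.0469
grip_force: 61.8
```

servo_tool(
  moves=[
    [[0, 0, 0.06, 0, 0, 0, 255], [0, 0, 0.12, 0, 0, 0, 255], [0, 0, 0.18, 0, 0, 0, 255], [0, 0, 0.23, 0, 0, 0, 255], [0, 0, 0.27, 0, 0, 0, 255], [0, 0, 0.27, 0, 0, 0, 255]],
  ],
)

```text
time_s: 37.85
tcp_pos: [0.5332, -0.0459, 0.0873]
orientation: [180.0, 0.0, -77.5]
ft_force: [0.4, -0.4, -1.3]
finger_gap: 0.0469
grip_force: 61.8
```

servo_tool(
  moves=[
    [[0, 0, 0.005, 0, 0, 0, 255], [0, 0, 0.005, 0, 0, 0, 0], [0, 0, 0.005, 0, 0, 0, 0], [0, 0, 0.005, 0, 0, 0, 0], [0, 0, 0.005, 0, 0, 0, 0], [0, 0, 0.005, 0, 0, 0, 0]],
  ],
)

```text
time_s: 38.45
tcp_pos: [0.5335, -0.0459, 0.0876]
orientation: [-180.0, -0.0, -77.5]
ft_force: [-0.4, -0.4, -0.2]
finger_gap: 0.0857
grip_force: 0.0
```

servo_tool(
  moves=[
    [[0, 0, -0.2, 0, 0, 0, 0], [0, 0, -0.6, 0, 0, 0, 0], [0, 0, -0.9, 0, 0, 0, 0], [0, 0, -0.9, 0, 0, 0, 0], [0, 0, -0.9, 0, 0, 0, 0]],
  ],
)

```text
time_s: 38.95
tcp_pos: [0.534, -0.046, 0.1783]
orientation: [-179.9, -0.0, -77.5]
ft_force: [-0.5, 0.2, -0.8]
finger_gap: 0.0855
grip_force: 0.0
```

```bash
python3 - <<'E'
from h import *
im,c,s,o=gearlook('w19',guess=np.array([.5336,-.0473,.09])); print(s['finger_gap'])
a=bot.read_camera('top')[:,:,::-1]; b=cv2.imread('pics/top0.png'); cv2.imwrite('pics/top2.png',a)
for k,p in dict(A=(140,218),S=(177,178)).items():
    d=[cv2.moments((i[p[1]-16:p[1]+17,p[0]-16:p[0]+17].max(2)<80).astype(np.uint8)) for i in (b,a)]; print(k,[(round(q['m10']/max(q['m00'],1),1),round(q['m01']/max(q['m00'],1),1)) for q in d])
print(delta(s,[.4375,.3335,.115]))
E
```

```text
w19 38.95 [ 0.534  -0.046   0.1783] [-1.7988e+02 -5.0000e-02 -7.7490e+01] crop origin 186 129
0.08552302972877072
A [(15.1, 16.8), (15.3, 17.1)]
S [(15.9, 15.8), (15.8, 15.7)]
[-3.914  0.121  0.63 ]
```

servo_tool(
  moves=[
    [[-0.5, 0.02, 0, 0, 0, 0, 0], [-1.0, 0.03, 0, 0, 0, 0, 0], [-1.0, 0.03, 0, 0, 0, 0, 0]],
  ],
)

```text
time_s: 39.35
tcp_pos: [0.5051, 0.0553, 0.1753]
orientation: [179.7, 0.2, -77.2]
ft_force: [0.1, -0.7, -0.1]
finger_gap: 0.0854
grip_force: 0.0
```

servo_tool(
  moves=[
    [[-0.5, 0.02, 0, 0, 0, 0, 0], [-1.0, 0.03, 0, 0, 0, 0, 0], [-1.0, 0.03, 0, 0, 0, 0, 0]],
  ],
)

```text
time_s: 39.65
tcp_pos: [0.4815, 0.1517, 0.1758]
orientation: [179.8, 0.1, -77.1]
ft_force: [0.1, -0.5, -0.6]
finger_gap: 0.0855
grip_force: 0.0
```

servo_tool(
  moves=[
    [[-0.5, 0.02, 0.1, 0, 0, 0, 0], [-1.0, 0.03, 0.3, 0, 0, 0, 0], [-1.0, 0.03, 0.3, 0, 0, 0, 0], [-1.0, 0.03, 0.3, 0, 0, 0, 0]],
  ],
)

```text
time_s: 40.05
tcp_pos: [0.4583, 0.2446, 0.1456]
orientation: [179.8, -0.1, -77.4]
ft_force: [0.7, -0.9, 0.5]
finger_gap: 0.0858
grip_force: 0.0
```

```bash
python3 - <<'E'
from h import *
s=bot.state(); print(s['tcp_pos'],s['orientation'],delta(s,[.4375,.3335,.115]))
E
```

```text
[0.45832409 0.24464939 0.14559264] [ 1.79796496e+02 -8.28013393e-02 -7.73763608e+01] [-0.913  0.008  0.305]
```

servo_tool(
  moves=[
    [[-0.5, 0.0, 0.1, 0, 0, 0, 0], [-0.91, 0.01, 0.3, 0, 0, 0, 0], [-0.91, 0.01, 0.3, 0, 0, 0, 0], [-0.91, 0.01, 0.3, 0, 0, 0, 0], [-0.91, 0.01, 0.3, 0, 0, 0, 0], [-0.91, 0.01, 0.3, 0, 0, 0, 0]],
  ],
)

```text
time_s: 40.65
tcp_pos: [0.44, 0.3323, 0.1182]
orientation: [-179.9, -0.0, -77.6]
ft_force: [-0.1, -0.6, -0.4]
finger_gap: 0.0852
grip_force: 0.0
```

```bash
cat >> h.py <<'E'
def look(name,tcpz,S=133.5):
    im,c,s,o=gearlook(name); C,a=analyse(im,c,s,o); T=rot(s['orientation']); Cc=C-T[:,0]*.0015
    B=[]
    for q in dotfind(im,c,s,Cc,.008,.0155,.019)+dotfind(im,c,s,Cc,.008,.0165,.0185): print('dot cand',[round(float(v),4) for v in q],'rel',round(q[2]-s['orientation'][2],1)); B.append(q)
    print('pick delta',delta(s,[*Cc[:2],tcpz]),'place yaw',((S-B[0][2]+s['orientation'][2])+360)%360); return im,c,s,o,Cc
E
python3 - <<'E'
from h import *
look('w20',-.003)
E
```

```text
w20 40.65 [0.44   0.3323 0.1182] [-1.7993e+02 -1.0000e-02 -7.7630e+01] crop origin 185 122
ctr px 259.1 193.4 world [0.4359 0.3324 0.008 ] dia 0.0437 dot px 242.0 188.5 val 190.0 r 0.0169 master world deg -4.3
dot cand [80.6667, 0.018, 349.5, 242.0, 188.0] rel 427.1
dot cand [80.6667, 0.0175, 351.0, 242.0, 188.0] rel 428.6
dot cand [80.6667, 0.0175, 349.5, 242.0, 188.0] rel 427.1
dot cand [80.6667, 0.018, 349.5, 242.0, 188.0] rel 427.1
dot cand [80.6667, 0.0175, 351.0, 242.0, 188.0] rel 428.6
dot cand [80.6667, 0.0175, 349.5, 242.0, 188.0] rel 427.1
pick delta [-0.025  0.042  1.212] place yaw 66.37471929092175
```

servo_tool(
  moves=[
    [[-0.025, 0.04, 0.4, 0, 0, 0, 0], [-0.025, 0.04, 0.8, 0, 0, 0, 0], [-0.025, 0.04, 1.0, 0, 0, 0, 0], [-0.025, 0.04, 1.0, 0, 0, 0, 0], [-0.025, 0.04, 1.0, 0, 0, 0, 0]],
  ],
)

```text
time_s: 41.2
tcp_pos: [0.435, 0.3349, 0.018]
orientation: [-180.0, 0.0, -77.5]
ft_force: [0.6, 0.2, 0.5]
finger_gap: 0.0857
grip_force: 0.0
```

servo_tool(
  moves=[
    [[0, 0, 0.1, 0, 0, 0, 0], [0, 0, 0.2, 0, 0, 0, 0], [0, 0, 0.2, 0, 0, 0, 0], [0, 0, 0.2, 0, 0, 0, 255], [0, 0, 0.2, 0, 0, 0, 255], [0, 0, 0.2, 0, 0, 0, 255], [0, 0, 0.2, 0, 0, 0, 255], [0, 0, 0.2, 0, 0, 0, 255], [0, 0, 0.2, 0, 0, 0, 255]],
  ],
  squeeze=60,
)

```text
time_s: 42.1
tcp_pos: [0.4352, 0.3358, -0.0015]
orientation: [-179.9, 0.0, -77.5]
ft_force: [-1.4, 0.2, 5.9]
finger_gap: 0.041
grip_force: 63.8
```

servo_tool(
  moves=[
    [[0, 0, -0.1, 0, 0, 0, 255], [0, 0, -0.3, 0, 0, 0, 255], [0, 0, -0.6, 0, 0, 0, 255], [0, 0, -1.0, 0, 0, 0, 255], [0, 0, -1.0, 0, 0, 0, 255], [0, 0, -1.0, 0, 0, 0, 255]],
  ],
)

```text
time_s: 42.7
tcp_pos: [0.4353, 0.3358, 0.099]
orientation: [-179.8, 0.1, -77.5]
ft_force: [-0.4, -0.4, -0.5]
finger_gap: 0.0415
grip_force: 60.9
```

```bash
python3 - <<'E'
from h import *
im,c,s=shot('w21'); print(s['tcp_pos'],s['orientation'],s['finger_gap'])
for x in dotfind(im,c,s,s['tcp_pos'],s['tcp_pos'][2]+.010,lo=.016,hi=.019): print(x,'rel',x[2]-s['orientation'][2])
E
```

```text
[0.43533499 0.33581275 0.09902249] [-1.79823439e+02  5.81113694e-02 -7.74830545e+01] 0.04154387304974872
(np.float64(79.33333333333333), np.float64(0.018500000000000003), np.float64(28.5), 221, 266) rel 105.98305449021818
(np.float64(77.66666666666667), np.float64(0.018000000000000002), np.float64(345.0), 224, 244) rel 422.4830544902182
(np.float64(77.44444444444444), np.float64(0.018000000000000002), np.float64(343.5), 224, 243) rel 420.9830544902182
```

servo_tool(
  moves=[
    [[0, 0, -0.2, 0, 0, 0.25, 255], [0, 0, -0.4, 0, 0, 0.5, 255], [0, 0, -0.6, 0, 0, 0.75, 255], [0, 0, -0.6, 0, 0, 1.0, 255]],
  ],
)

```text
time_s: 43.15
tcp_pos: [0.435, 0.3356, 0.1585]
orientation: [-179.9, 0.1, -106.4]
ft_force: [0.7, 0.4, -0.1]
finger_gap: 0.0418
grip_force: 60.9
```

servo_tool(
  moves=[
    [[0, 0, 0, 0, 0, 0.25, 255], [0, 0, 0, 0, 0, 0.5, 255], [0, 0, 0, 0, 0, 0.75, 255], [0, 0, 0, 0, 0, 1.0, 255]],
  ],
)

```text
time_s: 43.55
tcp_pos: [0.4328, 0.3343, 0.1551]
orientation: [179.9, -0.3, -135.1]
ft_force: [-0.5, 0.6, 0.1]
finger_gap: 0.0414
grip_force: 60.9
```

servo_tool(
  moves=[
    [[0, 0, 0, 0, 0, 0.25, 255], [0, 0, 0, 0, 0, 0.5, 255], [0, 0, 0, 0, 0, 0.75, 255], [0, 0, 0, 0, 0, 1.0, 255]],
  ],
)

```text
time_s: 43.95
tcp_pos: [0.4328, 0.3343, 0.1551]
orientation: [-179.9, -0.3, -163.7]
ft_force: [-0.5, -0.3, -0.7]
finger_gap: 0.0414
grip_force: 60.9
```

servo_tool(
  moves=[
    [[0, 0, 0, 0, 0, 0.25, 255], [0, 0, 0, 0, 0, 0.5, 255], [0, 0, 0, 0, 0, 0.75, 255], [0, 0, 0, 0, 0, 1.0, 255]],
  ],
)

```text
time_s: 44.35
tcp_pos: [0.4328, 0.3343, 0.1551]
orientation: [-179.8, -0.2, 167.6]
ft_force: [0.3, 0.2, -0.9]
finger_gap: 0.0412
grip_force: 60.9
```

servo_tool(
  moves=[
    [[0, 0, 0, 0, 0, 0.25, 255], [0, 0, 0, 0, 0, 0.5, 255], [0, 0, 0, 0, 0, 0.75, 255], [0, 0, 0, 0, 0, 1.0, 255]],
  ],
)

```text
time_s: 44.75
tcp_pos: [0.4328, 0.3343, 0.1551]
orientation: [-179.7, -0.1, 139.0]
ft_force: [0.2, -0.9, -0.3]
finger_gap: 0.0413
grip_force: 60.9
```

servo_tool(
  moves=[
    [[0, 0, 0, 0, 0, 0.25, 255], [0, 0, 0, 0, 0, 0.5, 255], [0, 0, 0, 0, 0, 0.75, 255], [0, 0, 0, 0, 0, 1.0, 255]],
  ],
)

```text
time_s: 45.15
tcp_pos: [0.4328, 0.3343, 0.1551]
orientation: [-179.7, 0.0, 110.3]
ft_force: [-0.3, 0.6, -0.6]
finger_gap: 0.0415
grip_force: 60.9
```

servo_tool(
  moves=[
    [[0, 0, 0, 0, 0, 0.25, 255], [0, 0, 0, 0, 0, 0.5, 255], [0, 0, 0, 0, 0, 0.75, 255], [0, 0, 0, 0, 0, 1.0, 255]],
  ],
)

```text
time_s: 45.55
tcp_pos: [0.4328, 0.3343, 0.1551]
orientation: [-179.8, 0.2, 81.7]
ft_force: [0.7, 0.4, -0.1]
finger_gap: 0.0412
grip_force: 60.9
```

servo_tool(
  moves=[
    [[0, 0, 0, 0, 0, 0.25, 255], [0, 0, 0, 0, 0, 0.5, 255], [0, 0, 0, 0, 0, 0.5, 255], [0, 0, 0, 0, 0, 0.5, 255]],
  ],
)

```text
time_s: 45.95
tcp_pos: [0.4334, 0.3346, 0.156]
orientation: [-179.9, 0.1, 67.8]
ft_force: [0.5, -0.4, 0.1]
finger_gap: 0.0411
grip_force: 60.9
```

```bash
python3 - <<'E'
from h import *
im,c,s=shot('w22'); print(s['tcp_pos'],s['orientation'],s['finger_gap'])
for x in dotfind(im,c,s,s['tcp_pos'],s['tcp_pos'][2]+.010,lo=.016,hi=.019)+dotfind(im,c,s,s['tcp_pos'],s['tcp_pos'][2]+.010,lo=.0165,hi=.0175): print(x,'rel',x[2]-s['orientation'][2])
print(delta(s,[.5340,-.0465,.16]))
E
```

```text
[0.4333886  0.33464438 0.15595954] [-1.79898025e+02  1.37407702e-01  6.78046589e+01] 0.04113706143474469
(np.float64(126.44444444444444), np.float64(0.018500000000000003), np.float64(193.5), 229, 274) rel 125.69534111690281
(np.float64(120.33333333333333), np.float64(0.0175), np.float64(214.5), 239, 280) rel 146.6953411169028
(np.float64(120.33333333333333), np.float64(0.017), np.float64(214.5), 239, 280) rel 146.6953411169028
(np.float64(120.33333333333333), np.float64(0.0175), np.float64(214.5), 239, 280) rel 146.6953411169028
(np.float64(120.33333333333333), np.float64(0.017), np.float64(214.5), 239, 280) rel 146.6953411169028
(np.float64(118.88888888888889), np.float64(0.0175), np.float64(295.5), 280, 276) rel 227.6953411169028
[-3.149  2.371 -0.037]
```

servo_tool(
  moves=[
    [[-0.4, 0.3, 0, 0, 0, 0, 255], [-0.79, 0.59, 0, 0, 0, 0, 255], [-0.79, 0.59, 0, 0, 0, 0, 255]],
  ],
)

```text
time_s: 46.3
tcp_pos: [0.4595, 0.2355, 0.157]
orientation: [180.0, 0.1, 67.4]
ft_force: [-0.2, 0.8, -0.6]
finger_gap: 0.0414
grip_force: 60.9
```

servo_tool(
  moves=[
    [[-0.4, 0.3, 0, 0, 0, 0, 255], [-0.79, 0.59, 0, 0, 0, 0, 255], [-0.79, 0.59, 0, 0, 0, 0, 255]],
  ],
)

```text
time_s: 46.6
tcp_pos: [0.4847, 0.1403, 0.1574]
orientation: [179.9, 0.1, 67.4]
ft_force: [0.4, 1.7, -0.2]
finger_gap: 0.0415
grip_force: 61.0
```

servo_tool(
  moves=[
    [[-0.4, 0.3, 0, 0, 0, 0, 255], [-0.79, 0.59, 0, 0, 0, 0, 255], [-0.79, 0.59, 0, 0, 0, 0, 255]],
  ],
)

```text
time_s: 46.9
tcp_pos: [0.5098, 0.0452, 0.1576]
orientation: [179.9, 0.0, 67.4]
ft_force: [0.7, 0.9, -1.2]
finger_gap: 0.0416
grip_force: 61.0
```

servo_tool(
  moves=[
    [[-0.4, 0.3, 0, 0, 0, 0, 255], [-0.76, 0.59, 0, 0, 0, 0, 255], [-0.76, 0.59, 0, 0, 0, 0, 255], [-0.76, 0.59, 0, 0, 0, 0, 255], [-0.76, 0.59, 0, 0, 0, 0, 255]],
  ],
)

```text
time_s: 47.4
tcp_pos: [0.533, -0.0423, 0.157]
orientation: [-179.9, -0.0, 67.8]
ft_force: [0.3, 0.2, -0.6]
finger_gap: 0.0411
grip_force: 61.0
```

```bash
python3 - <<'E'
from h import *
s=bot.state(); print(s['tcp_pos'],s['orientation'],s['finger_gap'],delta(s,[.5336,-.0465,.12]))
for w in('w21','w22'):
    print(cv2.imread(f'pics/{w}.png').max(2)[240:248,218:231].tolist())
E
```

```text
[ 0.53296465 -0.04228944  0.15700467] [-1.79901828e+02 -2.99435254e-02  6.77618839e+01] 0.04108081739381934 [-0.037  0.022  0.37 ]
[[46, 42, 37, 34, 33, 41, 30, 32, 35, 33, 40, 41, 32], [45, 44, 38, 45, 30, 48, 59, 63, 59, 42, 42, 42, 43], [42, 40, 40, 36, 45, 95, 129, 130, 118, 75, 27, 35, 64], [35, 47, 41, 34, 85, 129, 120, 117, 124, 127, 30, 37, 108], [33, 39, 37, 41, 104, 126, 118, 117, 121, 128, 47, 37, 128], [22, 27, 23, 35, 72, 123, 122, 118, 123, 120, 40, 60, 125], [32, 36, 27, 25, 26, 94, 121, 118, 118, 62, 36, 110, 122], [30, 31, 30, 30, 18, 31, 51, 45, 50, 31, 57, 124, 123]]
[[40, 45, 47, 41, 39, 33, 32, 36, 37, 46, 43, 38, 43], [47, 49, 47, 45, 46, 53, 66, 73, 56, 46, 45, 39, 47], [45, 50, 51, 44, 58, 99, 135, 133, 117, 81, 35, 39, 95], [49, 45, 47, 47, 88, 133, 132, 126, 131, 139, 34, 40, 171], [39, 48, 44, 45, 111, 133, 124, 123, 126, 132, 49, 49, 207], [29, 35, 40, 39, 79, 129, 129, 129, 131, 124, 41, 88, 197], [33, 37, 34, 38, 34, 96, 129, 122, 125, 65, 40, 169, 193], [37, 34, 36, 38, 29, 33, 59, 53, 52, 32, 86, 207, 190]]
```

servo_tool(
  moves=[
    [[-0.03, 0.02, 0.1, 0, 0, 0, 255], [-0.03, 0.02, 0.2, 0, 0, 0, 255], [-0.03, 0.02, 0.26, 0, 0, 0, 255], [-0.03, 0.02, 0.3, 0, 0, 0, 255], [-0.03, 0.02, 0.33, 0, 0, 0, 255], [-0.03, 0.02, 0.36, 0, 0, 0, 255], [-0.03, 0.02, 0.37, 0, 0, 0, 255], [-0.03, 0.02, 0.37, 0, 0, 0, 255]],
  ],
)

```text
time_s: 48.2
tcp_pos: [0.5337, -0.0483, 0.1202]
orientation: [-180.0, 0.1, 67.6]
ft_force: [-2.3, -3.0, -0.5]
finger_gap: 0.0413
grip_force: 61.1
```

servo_tool(
  moves=[
    [[0, 0, 0.02, 0, 0, 0, 255], [0, 0, 0.04, 0, 0, 0, 255], [0, 0, 0.05, 0, 0, 0, 255], [0, 0, 0.05, 0, 0, 0, 255]],
  ],
)

```text
time_s: 48.6
tcp_pos: [0.5339, -0.0484, 0.1174]
orientation: [180.0, 0.1, 67.6]
ft_force: [-7.8, -3.9, 12.9]
finger_gap: 0.0413
grip_force: 62.3
```

servo_tool(
  moves=[
    [[0, 0, -0.03, 0, 0, 0, 255], [-0.015, -0.015, -0.03, 0, 0, 0, 255], [-0.015, -0.015, -0.01, 0, 0, 0, 255], [-0.015, -0.015, 0, 0, 0, 0, 255], [-0.015, -0.015, 0.0, 0, 0, 0, 255]],
  ],
)

```text
time_s: 49.1
tcp_pos: [0.5335, -0.0483, 0.1174]
orientation: [179.9, -0.1, 67.7]
ft_force: [-3.9, -0.9, 11.3]
finger_gap: 0.0414
grip_force: 62.4
```

servo_tool(
  moves=[
    [[0, -0.01, 0, 0, 0, -0.03, 255], [0, -0.01, 0, 0, 0, -0.06, 255], [0, -0.01, 0, 0, 0, -0.09, 255], [0, -0.01, 0, 0, 0, -0.12, 255], [0, -0.01, 0, 0, 0, -0.15, 255], [0, -0.01, 0, 0, 0, -0.18, 255], [0, -0.01, 0, 0, 0, -0.18, 255]],
  ],
)

```text
time_s: 49.8
tcp_pos: [0.5339, -0.0483, 0.1177]
orientation: [179.7, -0.1, 72.8]
ft_force: [-1.2, -1.0, 9.9]
finger_gap: 0.0415
grip_force: 62.2
```

servo_tool(
  moves=[
    [[0, 0, 0, 0, 0, 0.06, 255], [0, 0, 0, 0, 0, 0.12, 255], [0, 0, 0, 0, 0, 0.18, 255], [0, 0, 0.0, 0, 0, 0.24, 255], [0, 0, 0.0, 0, 0, 0.3, 255], [0, 0, 0.0, 0, 0, 0.36, 255], [0, 0, 0.0, 0, 0, 0.42, 255], [0, 0, 0.0, 0, 0, 0.42, 255]],
  ],
)

```text
time_s: 50.6
tcp_pos: [0.5323, -0.0478, 0.1154]
orientation: [179.9, -0.1, 60.8]
ft_force: [2.1, -1.3, 0.4]
finger_gap: 0.0413
grip_force: 61.4
```

```bash
python3 - <<'E'
from h import *
im,c,s,o=gearlook('w23',guess=bot.state()['tcp_pos']+[0,0,.012]); print(s['ft_force'],s['torque'],s['finger_gap'])
b=cv2.imread('pics/w21.png')[192:332,186:326]
cv2.imwrite('pics/m2.png',np.hstack([cv2.resize(im[215:300,195:310],None,fx=3.45,fy=3.45,interpolation=2),cv2.resize(cv2.imread('pics/w21.png')[215:300,195:310],None,fx=3.45,fy=3.45,interpolation=2)]))
E
```

```text
w23 50.6 [ 0.5323 -0.0478  0.1154] [ 1.7994e+02 -7.0000e-02  6.0760e+01] crop origin 186 189
[ 2.09036958 -1.26000444  0.38674751] [-0.2437072  -0.22034694  0.01640203] 0.04127035556994635
```

servo_tool(
  moves=[
    [[0, 0, 0.04, 0, 0, 0, 255], [0, 0, 0.08, 0, 0, 0, 255], [0, 0, 0.12, 0, 0, 0, 255], [0, 0, 0.16, 0, 0, 0, 255], [0, 0, 0.19, 0, 0, 0, 255], [0, 0, 0.2, 0, 0, 0, 255], [0, 0, 0.2, 0, 0, 0, 255]],
  ],
)

```text
time_s: 51.35
tcp_pos: [0.5317, -0.0482, 0.0953]
orientation: [180.0, 0.0, 60.8]
ft_force: [2.8, -2.2, -2.1]
finger_gap: 0.0416
grip_force: 61.3
```

servo_tool(
  moves=[
    [[0, 0, 0.005, 0, 0, 0, 255], [0, 0, 0.005, 0, 0, 0, 0], [0, 0, 0.005, 0, 0, 0, 0], [0, 0, 0.005, 0, 0, 0, 0], [0, 0, 0.005, 0, 0, 0, 0], [0, 0, 0.005, 0, 0, 0, 0]],
  ],
)

```text
time_s: 51.95
tcp_pos: [0.5311, -0.0477, 0.0948]
orientation: [-180.0, -0.0, 60.8]
ft_force: [0.1, -0.4, -0.2]
finger_gap: 0.0854
grip_force: 0.0
```

servo_tool(
  moves=[
    [[0, 0, -0.2, 0, 0, 0, 0], [0, 0, -0.6, 0, 0, 0, 0], [0, 0, -0.8, 0, 0, 0, 0], [0, 0, -0.8, 0, 0, 0, 0], [0, 0, -0.8, 0, 0, 0, 0]],
  ],
)

```text
time_s: 52.45
tcp_pos: [0.5315, -0.0479, 0.175]
orientation: [180.0, -0.0, 60.8]
ft_force: [-0.1, -0.4, -0.6]
finger_gap: 0.085
grip_force: 0.0
```

```bash
python3 - <<'E'
from h import *
im,c,s,o=gearlook('w24',guess=np.array([.5336,-.0473,.1])); print(s['finger_gap'])
a=bot.read_camera('top')[:,:,::-1]; b=cv2.imread('pics/top0.png'); cv2.imwrite('pics/top3.png',a)
p=(177,178); print([ (i[p[1]-12:p[1]+13,p[0]-12:p[0]+13].max(2)<85).nonzero()[0].mean().round(1) for i in(b,a)],[ (i[p[1]-12:p[1]+13,p[0]-12:p[0]+13].max(2)<85).nonzero()[1].mean().round(1) for i in(b,a)])
print(delta(s,[.557,.2215,.15]))
E
```

```text
w24 52.45 [ 0.5315 -0.0479  0.175 ] [ 1.7997e+02 -1.0000e-02  6.0780e+01] crop origin 188 132
0.08495374925817835
[np.float64(11.6), np.float64(11.5)] [np.float64(12.4), np.float64(12.2)]
[ 2.476 -1.093  0.25 ]
```

servo_tool(
  moves=[
    [[0.4, -0.2, 0, 0, 0, 0, 0], [0.83, -0.37, 0, 0, 0, 0, 0], [0.83, -0.37, 0, 0, 0, 0, 0]],
  ],
)

```text
time_s: 52.85
tcp_pos: [0.5386, 0.0466, 0.1732]
orientation: [-179.8, -0.0, 61.1]
ft_force: [-0.2, 0.2, -0.9]
finger_gap: 0.0854
grip_force: 0.0
```

servo_tool(
  moves=[
    [[0.4, -0.2, 0, 0, 0, 0, 0], [0.83, -0.37, 0, 0, 0, 0, 0], [0.83, -0.37, 0, 0, 0, 0, 0]],
  ],
)

```text
time_s: 53.15
tcp_pos: [0.5474, 0.1367, 0.1735]
orientation: [-179.9, -0.0, 61.1]
ft_force: [-0.6, -0.7, -0.4]
finger_gap: 0.0855
grip_force: 0.0
```

servo_tool(
  moves=[
    [[0.4, -0.2, 0.1, 0, 0, 0, 0], [0.83, -0.37, 0.3, 0, 0, 0, 0], [0.83, -0.37, 0.4, 0, 0, 0, 0], [0.83, -0.37, 0.4, 0, 0, 0, 0], [0.83, -0.37, 0.4, 0, 0, 0, 0]],
  ],
)

```text
time_s: 53.65
tcp_pos: [0.5554, 0.222, 0.134]
orientation: [-179.9, 0.1, 60.7]
ft_force: [-0.1, 0.5, 0.1]
finger_gap: 0.0853
grip_force: 0.0
```

```bash
python3 - <<'E'
from h import *
im,c,s,o=gearlook('w25',z=.028,guess=np.array([.557,.2215,.028]))
b=cv2.imread('pics/w24c.png')
a=cv2.imread('pics/w25c.png')
print(proj(c,(.557,.2215,.028)))
cv2.imwrite('pics/m3.png',np.hstack([cv2.resize(a[100:500,80:480],(400,400)),cv2.resize(b[100:500,80:480],(400,400))]))
E
```

```text
w25 53.65 [0.5554 0.222  0.134 ] [-1.7992e+02  1.4000e-01  6.0720e+01] crop origin 188 123
[257.85271068 192.55825155]
```

View pics/m3.png

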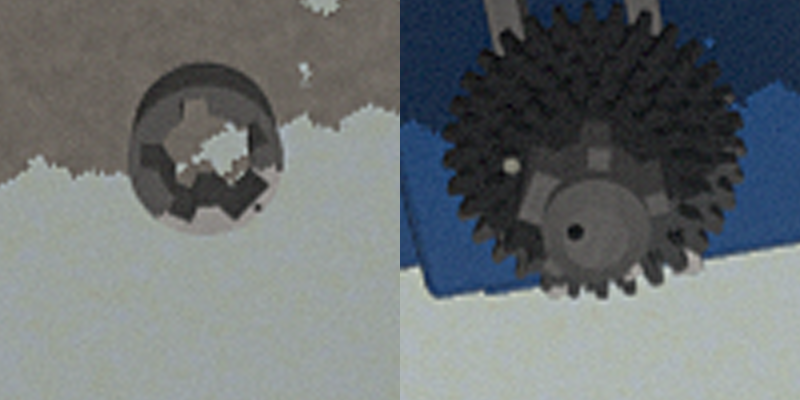

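The left crop shows the sleeve from above: top-face centre (206,160), black dot (258,208) and master slot at lower right. The right crop shows all four gears stacked in order. Computing the sleeve grasp.

```bash
python3 - <<'E'
from h import *
s=bot.state(); c=cam('wrist',s)
P=lambda x,y:(188+(x+80.5)/4-.5,123+(y+100.5)/4-.5)
C=onz(c,P(206,160),.028)
for x,y,n in((130,160,'l'),(283,160,'r'),(206,85,'t'),(206,235,'b')): print(n,np.hypot(*(onz(c,P(x,y),.028)-C)[:2]).round(4))
A=lambda x,y:np.degrees(np.arctan2(*(onz(c,P(x,y),.028)-C)[[1,0]]))
d=A(258,208); sl=A(248,198); print('C',C,'dot',d,'slot',sl,'rel',d-s['orientation'][2],'place yaw',(133.5-d+s['orientation'][2])%360)
print(delta(s,[C[0],C[1],0.0]))
E
```

```text
l 0.0176
r 0.0179
t 0.0177
b 0.0185
C [0.5610595  0.22496716 0.028     ] dot -72.99883871247745 slot -72.42762843808813 rel -133.6887573280797 place yaw 267.1887573280797
[0.052 0.03  1.348]
```

servo_tool(
  moves=[
    [[0.042, 0.03, 0.4, 0, 0, 0, 0], [0.042, 0.03, 0.8, 0, 0, 0, 0], [0.042, 0.03, 0.9, 0, 0, 0, 0], [0.042, 0.03, 0.9, 0, 0, 0, 0], [0.042, 0.03, 0.9, 0, 0, 0, 0]],
  ],
)

```text
time_s: 54.2
tcp_pos: [0.5622, 0.2255, 0.0467]
orientation: [179.9, -0.1, 60.7]
ft_force: [0.4, -0.1, 0.4]
finger_gap: 0.0852
grip_force: 0.0
```

servo_tool(
  moves=[
    [[0, 0, 0.2, 0, 0, 0, 0], [0, 0, 0.36, 0, 0, 0, 0], [0, 0, 0.36, 0, 0, 0, 0], [0, 0, 0.36, 0, 0, 0, 255], [0, 0, 0.36, 0, 0, 0, 255], [0, 0, 0.36, 0, 0, 0, 255], [0, 0, 0.36, 0, 0, 0, 255], [0, 0, 0.36, 0, 0, 0, 255], [0, 0, 0.36, 0, 0, 0, 255], [0, 0, 0.36, 0, 0, 0, 255]],
  ],
  squeeze=60,
)

```text
time_s: 55.2
tcp_pos: [0.5621, 0.2261, 0.0105]
orientation: [179.9, -0.1, 60.8]
ft_force: [0.0, -0.0, 6.5]
finger_gap: 0.0339
grip_force: 60.3
```

servo_tool(
  moves=[
    [[0, 0, -0.1, 0, 0, 0, 255], [0, 0, -0.3, 0, 0, 0, 255], [0, 0, -0.6, 0, 0, 0, 255], [0, 0, -1.0, 0, 0, 0, 255], [0, 0, -1.0, 0, 0, 0, 255], [0, 0, -1.0, 0, 0, 0, 255]],
  ],
)

```text
time_s: 55.8
tcp_pos: [0.5617, 0.226, 0.1105]
orientation: [179.9, -0.1, 60.8]
ft_force: [0.4, -0.6, -2.0]
finger_gap: 0.0338
grip_force: 60.0
```

servo_tool(
  moves=[
    [[0, 0, -0.2, 0, 0, -0.25, 255], [0, 0, -0.4, 0, 0, -0.5, 255], [0, 0, -0.6, 0, 0, -0.75, 255], [0, 0, -0.6, 0, 0, -1.0, 255], [0, 0, -0.6, 0, 0, -1.0, 255]],
  ],
)

```text
time_s: 56.3
tcp_pos: [0.5599, 0.2255, 0.1678]
orientation: [-179.9, 0.0, 89.4]
ft_force: [0.9, 0.2, -1.1]
finger_gap: 0.0342
grip_force: 60.0
```

servo_tool(
  moves=[
    [[0, 0, 0, 0, 0, -0.25, 255], [0, 0, 0, 0, 0, -0.5, 255], [0, 0, 0, 0, 0, -0.75, 255], [0, 0, 0, 0, 0, -1.0, 255]],
  ],
)

```text
time_s: 56.7
tcp_pos: [0.5591, 0.2252, 0.1665]
orientation: [-179.7, -0.1, 118.2]
ft_force: [-0.5, 0.6, -0.9]
finger_gap: 0.0339
grip_force: 60.0
```

servo_tool(
  moves=[
    [[0, 0, 0, 0, 0, -0.25, 255], [0, 0, 0, 0, 0, -0.5, 255], [0, 0, 0, 0, 0, -0.75, 255], [0, 0, 0, 0, 0, -1.0, 255]],
  ],
)

```text
time_s: 57.1
tcp_pos: [0.5591, 0.2252, 0.1665]
orientation: [-179.8, -0.2, 146.8]
ft_force: [-0.1, 1.0, -0.4]
finger_gap: 0.0338
grip_force: 60.0
```

servo_tool(
  moves=[
    [[0, 0, 0, 0, 0, -0.25, 255], [0, 0, 0, 0, 0, -0.5, 255], [0, 0, 0, 0, 0, -0.75, 255], [0, 0, 0, 0, 0, -1.0, 255]],
  ],
)

```text
time_s: 57.5
tcp_pos: [0.5591, 0.2252, 0.1665]
orientation: [-179.9, -0.3, 175.5]
ft_force: [0.6, -0.9, -0.9]
finger_gap: 0.0337
grip_force: 60.0
```

servo_tool(
  moves=[
    [[0, 0, 0, 0, 0, -0.25, 255], [0, 0, 0, 0, 0, -0.5, 255], [0, 0, 0, 0, 0, -0.75, 255], [0, 0, 0, 0, 0, -1.0, 255]],
  ],
)

```text
time_s: 57.9
tcp_pos: [0.5591, 0.2252, 0.1665]
orientation: [180.0, -0.3, -155.9]
ft_force: [0.0, 0.1, -1.1]
finger_gap: 0.0342
grip_force: 60.0
```

servo_tool(
  moves=[
    [[0, 0, 0, 0, 0, -0.25, 255], [0, 0, 0, 0, 0, -0.5, 255], [0, 0, 0, 0, 0, -0.75, 255], [0, 0, 0, 0, 0, -1.0, 255]],
  ],
)

```text
time_s: 58.3
tcp_pos: [0.5591, 0.2253, 0.1665]
orientation: [179.8, -0.2, -127.2]
ft_force: [-0.0, -0.4, -1.4]
finger_gap: 0.0341
grip_force: 60.0
```

servo_tool(
  moves=[
    [[0, 0, 0, 0, 0, -0.25, 255], [0, 0, 0, 0, 0, -0.5, 255], [0, 0, 0, 0, 0, -0.75, 255], [0, 0, 0, 0, 0, -1.0, 255]],
  ],
)

```text
time_s: 58.7
tcp_pos: [0.5591, 0.2252, 0.1665]
orientation: [179.8, -0.1, -98.6]
ft_force: [-0.0, 0.2, -2.0]
finger_gap: 0.0338
grip_force: 60.0
```

servo_tool(
  moves=[
    [[0, 0, 0, 0, 0, -0.1, 255], [0, 0, 0, 0, 0, -0.18, 255], [0, 0, 0, 0, 0, -0.18, 255], [0, 0, 0, 0, 0, -0.18, 255]],
  ],
)

```text
time_s: 59.1
tcp_pos: [0.5597, 0.2254, 0.1674]
orientation: [179.8, -0.1, -93.7]
ft_force: [0.0, 0.7, -1.2]
finger_gap: 0.0341
grip_force: 60.0
```

```bash
python3 - <<'E'
from h import *
s=bot.state(); print(s['tcp_pos'],s['orientation'],s['finger_gap'],delta(s,[.5336,-.0467,.165]))
E
```

```text
[0.55971056 0.22540866 0.16736946] [ 1.79833779e+02 -5.67130838e-02 -9.36636271e+01] 0.03413236912129761 [2.732 0.087 0.027]
```

servo_tool(
  moves=[
    [[0.5, 0.02, 0, 0, 0, 0, 255], [0.91, 0.03, 0, 0, 0, 0, 255], [0.91, 0.03, 0, 0, 0, 0, 255]],
  ],
)

```text
time_s: 59.4
tcp_pos: [0.551, 0.1313, 0.1681]
orientation: [179.9, -0.1, -93.9]
ft_force: [-0.1, 0.6, -2.2]
finger_gap: 0.034
grip_force: 60.0
```

servo_tool(
  moves=[
    [[0.5, 0.02, 0, 0, 0, 0, 255], [0.91, 0.03, 0, 0, 0, 0, 255], [0.91, 0.03, 0, 0, 0, 0, 255]],
  ],
)

```text
time_s: 59.7
tcp_pos: [0.5431, 0.0411, 0.1685]
orientation: [179.9, -0.1, -93.9]
ft_force: [0.9, 0.2, -0.8]
finger_gap: 0.0337
grip_force: 60.0
```

servo_tool(
  moves=[
    [[0.5, 0.02, 0, 0, 0, 0, 255], [0.91, 0.03, 0, 0, 0, 0, 255], [0.91, 0.03, 0, 0, 0, 0, 255], [0.91, 0.03, 0, 0, 0, 0, 255], [0.91, 0.03, 0, 0, 0, 0, 255]],
  ],
)

```text
time_s: 60.2
tcp_pos: [0.535, -0.045, 0.1687]
orientation: [180.0, 0.0, -93.5]
ft_force: [0.3, 0.1, -1.6]
finger_gap: 0.0337
grip_force: 60.0
```

```bash
python3 - <<'E'
from h import *
im,c,s=shot('w26'); print(s['tcp_pos'],s['orientation'],s['finger_gap'],delta(s,[.5336,-.048,.137]))
# held sleeve: dark dot on top face (TCP + .0175), ring mid radius
g=cv2.GaussianBlur(im,(3,3),0).max(2).astype(float); z=s['tcp_pos'][2]+.0175
u=proj(c,[*s['tcp_pos'][:2],z]); print('tcp axis px at top',u)
np.set_printoptions(linewidth=250)
best=[]
for a in range(0,360,3):
    A=np.radians(a)
    for r in(.0155,.016,.0165,.017):
        p=proj(c,[s['tcp_pos'][0]+r*np.cos(A),s['tcp_pos'][1]+r*np.sin(A),z]).round().astype(int); loc=im[p[1]-4:p[1]+5,p[0]-4:p[0]+5].max(2)
        best.append((np.median(loc)-float(g[p[1],p[0]]),a,r,*p))
best.sort(reverse=True); print(best[:6])
E
```

```text
[ 0.53504361 -0.04500306  0.16865829] [ 1.79969549e+02  4.86876864e-02 -9.35025765e+01] 0.03368352171213606 [0.031 0.012 0.317]
tcp axis px at top [254.25310745 265.49223009]
[(np.float64(30.0), 153, 0.0165, np.int64(283), np.int64(277)), (np.float64(29.0), 57, 0.0155, np.int64(240), np.int64(288)), (np.float64(27.0), 150, 0.0165, np.int64(283), np.int64(278)), (np.float64(25.0), 114, 0.0165, np.int64(269), np.int64(290)), (np.float64(23.0), 75, 0.0155, np.int64(248), np.int64(291)), (np.float64(22.0), 153, 0.016, np.int64(283), np.int64(276))]
```

servo_tool(
  moves=[
    [[0.015, 0.01, 0.1, 0, 0, 0, 255], [0.015, 0.01, 0.2, 0, 0, 0, 255], [0.015, 0.01, 0.25, 0, 0, 0, 255], [0.015, 0.01, 0.29, 0, 0, 0, 255], [0.015, 0.01, 0.32, 0, 0, 0, 255], [0.015, 0.01, 0.34, 0, 0, 0, 255], [0.015, 0.01, 0.36, 0, 0, 0, 255], [0.015, 0.01, 0.36, 0, 0, 0, 255]],
  ],
)

```text
time_s: 61.05
tcp_pos: [0.534, -0.0479, 0.1328]
orientation: [180.0, -0.0, -93.5]
ft_force: [-0.1, -0.4, -1.7]
finger_gap: 0.0343
grip_force: 60.0
```

servo_tool(
  moves=[
    [[0, 0, 0.02, 0, 0, 0, 255], [0, 0, 0.03, 0, 0, 0, 255], [0, 0, 0.04, 0, 0, 0, 255], [0, 0, 0.04, 0, 0, 0, 255]],
  ],
)

```text
time_s: 61.45
tcp_pos: [0.5343, -0.0479, 0.1297]
orientation: [-180.0, -0.0, -93.5]
ft_force: [-2.3, -0.8, 4.6]
finger_gap: 0.0341
grip_force: 60.6
```

servo_tool(
  moves=[
    [[0, 0.01, 0.01, 0, 0, 0.03, 255], [0, 0.01, 0.01, 0, 0, 0.06, 255], [0, 0.01, 0.01, 0, 0, 0.09, 255], [0, 0.01, 0.01, 0, 0, 0.12, 255], [0, 0.01, 0.01, 0, 0, 0.15, 255], [0, 0.01, 0.01, 0, 0, 0.18, 255], [0, 0.01, 0.01, 0, 0, 0.18, 255]],
  ],
)

```text
time_s: 62.15
tcp_pos: [0.5331, -0.0475, 0.1278]
orientation: [-180.0, 0.0, -98.7]
ft_force: [1.2, -1.0, -1.8]
finger_gap: 0.0338
grip_force: 60.0
```

servo_tool(
  moves=[
    [[0, 0, 0.04, 0, 0, 0, 255], [0, 0, 0.08, 0, 0, 0, 255], [0, 0, 0.1, 0, 0, 0, 255], [0, 0, 0.12, 0, 0, 0, 255], [0, 0, 0.12, 0, 0, 0, 255], [0, 0, 0.12, 0, 0, 0, 255]],
  ],
)

```text
time_s: 62.75
tcp_pos: [0.5329, -0.0476, 0.1157]
orientation: [180.0, -0.0, -98.7]
ft_force: [0.4, -1.9, -2.7]
finger_gap: 0.034
grip_force: 60.0
```

servo_tool(
  moves=[
    [[0, 0, 0.01, 0, 0, 0, 255], [0, 0, 0.02, 0, 0, 0, 255], [0, 0, 0.025, 0, 0, 0, 255], [0, 0, 0.025, 0, 0, 0, 255]],
  ],
  squeeze=100,
)

```text
time_s: 63.15
tcp_pos: [0.5331, -0.0475, 0.1141]
orientation: [-180.0, 0.0, -98.7]
ft_force: [-0.7, -1.2, 3.8]
finger_gap: 0.0332
grip_force: 100.1
```

servo_tool(
  moves=[
    [[0, 0, 0.01, 0, 0, 0, 255], [0, 0, 0.02, 0, 0, 0, 255], [0, 0, 0.03, 0, 0, 0, 255], [0, 0, 0.03, 0, 0, 0, 255], [0, 0, 0.03, 0, 0, 0, 255]],
  ],
)

```text
time_s: 63.65
tcp_pos: [0.5331, -0.0476, 0.1117]
orientation: [-180.0, 0.0, -98.7]
ft_force: [-1.7, 0.7, 8.6]
finger_gap: 0.033
grip_force: 100.5
```

servo_tool(
  moves=[
    [[0, 0, 0.01, 0, 0, 0, 255], [0, 0, 0.02, 0, 0, 0, 255], [0, 0, 0.02, 0, 0, 0, 255], [0, 0, 0.02, 0, 0, 0, 255], [0, 0, 0.02, 0, 0, 0, 255]],
  ],
)

```text
time_s: 64.15
tcp_pos: [0.5332, -0.0476, 0.1116]
orientation: [-179.9, -0.0, -98.7]
ft_force: [-6.4, 0.5, 18.3]
finger_gap: 0.0331
grip_force: 101.8
```

The washer is flat: z stopped at 18 N after about 3 mm of travel. Easing off, letting go and retreating.

servo_tool(
  moves=[
    [[0, 0, -0.02, 0, 0, 0, 255], [0, 0, -0.04, 0, 0, 0, 255], [0, 0, -0.045, 0, 0, 0, 255], [0, 0, -0.045, 0, 0, 0, 0], [0, 0, -0.045, 0, 0, 0, 0], [0, 0, -0.045, 0, 0, 0, 0], [0, 0, -0.045, 0, 0, 0, 0], [0, 0, -0.045, 0, 0, 0, 0], [0, 0, -0.045, 0, 0, 0, 0]],
  ],
)

```text
time_s: 65.05
tcp_pos: [0.5329, -0.0475, 0.1128]
orientation: [180.0, 0.0, -98.7]
ft_force: [0.1, 0.2, -0.4]
finger_gap: 0.085
grip_force: 0.0
```

servo_tool(
  moves=[
    [[0, 0, -0.2, 0, 0, 0, 0], [0, 0, -0.5, 0, 0, 0, 0], [0, 0, -0.8, 0, 0, 0, 0], [0, 0, -0.8, 0, 0, 0, 0], [0, 0, -0.8, 0, 0, 0, 0]],
  ],
)

```text
time_s: 65.55
tcp_pos: [0.5336, -0.0477, 0.1937]
orientation: [-179.9, -0.0, -98.7]
ft_force: [0.3, 0.7, 1.1]
finger_gap: 0.0853
grip_force: 0.0
```

```bash
python3 - <<'E'
from h import *
im,c,s=shot('w27'); print(s['time_s'],s['tcp_pos'],s['finger_gap'],s['ft_force'])
t=cam('top'); sc=cam('scene'); a=bot.read_camera('top')[:,:,::-1]; b=bot.read_camera('scene')[:,:,::-1]; cv2.imwrite('pics/top4.png',a); cv2.imwrite('pics/scene4.png',b)
# cap in tray: dark blob near tray centre, two views
for n,cc,i in(('top',t,a),('scene',sc,b)):
    u=proj(cc,(.446,-.389,.03)).round().astype(int); w=(i[u[1]-14:u[1]+15,u[0]-14:u[0]+15].max(2)<50).astype(np.uint8); n_,l,st,ce=cv2.connectedComponentsWithStats(w); k=1+st[1:,4].argmax(); print(n,u,st[k,4],ce[k]+u-14, onz(cc,ce[k]+u-14,.02).round(3))
# sleeve top in wrist view: steel-colour disc at z .132
u=proj(c,(.5336,-.0473,.132)); g=im[...,:].astype(int); sat=cv2.cvtColor(im,cv2.COLOR_BGR2HSV)[...,1]; x,y=u.round().astype(int)
w=((sat[y-40:y+41,x-40:x+41]<60)&(im.max(2)[y-40:y+41,x-40:x+41]>55)).astype(np.uint8); n_,l,st,ce=cv2.connectedComponentsWithStats(w); k=l[40,40] or 1+st[1:,4].argmax()
cn=max(cv2.findContours((l==k).astype(np.uint8),0,1)[0],key=cv2.contourArea); print('sleeve',u,cv2.minEnclosingCircle(cn),st[k])
E
```

```text
65.55 [ 0.53364197 -0.04769809  0.19372305] 0.08528082706515411 [0.29275512 0.69800388 1.11488072]
top [386 219] 148 [384.36486486 219.45945946] [ 0.446 -0.386  0.02 ]
scene [198 157] 111 [198.61261261 160.66666667] [ 0.448 -0.386  0.02 ]
sleeve [254.96392394 211.24702875] ((40.0, 44.375), 53.564456939697266) [   0    0   81   81 4252]
```

```bash
python3 -c "
from station import bot
print(bot.sign_off())"
```

```text
the job is handed in; nothing more can be done
None
```

I handed the job in at about 66 s; no verdict came back. The cap is in the tray, all four gears on the bench (68, 62, 50 and 44 mm; there was no 56 mm) are on the shaft in order with the sleeve on top, and the press took the washer about 3 mm down, to its stop at 18 N, before I let go.

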